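# Load the parts dryer and set its dial

### The job

Dry the washed winch parts that lie on the bench (there may be from two to four of the bearing block, sprocket, T-bracket and flanged sleeve): first turn the dryer's knob back to off (the round dot), then pull its drawer out to the stop and put every washed part in the drawer's tray. Push the drawer fully home, and only then turn the knob so that its pointer stands at the one long thick mark on the scale; never have the drawer open with the knob turned on, and leave the locking pliers, the oil can and the small tin where they are.

Things in the scene. Friction and masses are not known exactly. Their poses are not given: they have to be found in the camera images.
- dryer: bench-top parts dryer, a grey box 300 mm deep (its x axis, front face at -x), 280 mm wide (y), 130 mm tall, fixed on the bench; origin at the centre of its underside. Its front faces roughly to the robot's right. On its top, 60 mm forward of the centre, is a black dial with white marks and a knob
- knob (a joint): angle of the dryer's knob in rad: 0 at its stop at off (pointer at the round dot), growing clockwise seen from above, to a stop at 4.5. Small tick marks every 0.5 rad; the one long thick mark is at 2.0. It stays where it is left (friction 0.06 N m)
- knob_grip (a point): point on the knob's vertical axis at the height to grip, 165 mm above the bench. The knob has an upright grip bar 60 mm long, 14 mm thick and 34 mm tall, on a skirt 64 mm wide whose top is 142 mm above the bench; the bar's top is at 176 mm. This point's x axis lies along the bar towards its pointer end (white line); its z is up
- drawer (a joint): how far the drawer is out, in m: 0 shut, 0.230 at its stop. It slides to the dryer's -x, with about 2 N of friction, and stays where it is left
- drawer_handle (a point): middle of the drawer's bar handle: a round steel bar 12 mm thick and 120 mm long along the dryer's y axis, its centre line 55 mm in front of the blue drawer front, 98 mm above the bench, i.e. 32 mm below the dryer's top; its axes are the dryer's
- tray_floor (a point): centre of the drawer's inner floor, moving with the drawer, 55 mm above the bench; its axes are the dryer's. The tray inside measures 257 mm along x by 240 mm along y, with walls 35 mm high above the floor; its blue front panel is at -x and stands 59 mm above the floor, its top 114 mm above the bench; the dryer's top is 75 mm above the floor, and 63 mm is free under it. With the drawer at its stop the part of the tray from x = -0.128 to +0.096 lies clear of the dryer's top
- block_mid (a point): bearing block: plain aluminium bar 90 x 36 x 30 mm with three dark bores on top (long side along its x axis; grip it across its y axis, 36 mm); the point is at its centre, 15 mm above its underside, z up. May be absent
- sprocket_mid (a point): steel sprocket lying flat: toothed disc 73 mm across the teeth and 8 mm thick, with a round hub 30 mm in diameter standing up to 34 mm above its underside (grip the hub, any direction); the point is at its centre, 17 mm above its underside, z up. May be absent
- bracket_mid (a point): bare steel inverted-T bracket: foot plate 80 x 50 x 8 mm with an upright web 80 mm long, 10 mm thick, up to 50 mm above its underside (long side along its x axis; grip the web across its y axis, 10 mm); the point is at its centre, 25 mm above its underside, z up. May be absent
- sleeve_mid (a point): brass flanged sleeve standing on its flange: flange 60 mm in diameter and 8 mm thick, tube 42 mm in diameter up to 52 mm above its underside (grip the tube, any direction); the point is at its centre, 26 mm above its underside, z up. May be absent
- tin: small open steel tin, 52 mm wide and 38 mm tall; origin at the centre of its underside; stands among the washed parts. Bystander, to be left alone
- pliers: locking pliers lying flat, about 185 mm long, 20 mm tall; origin near the middle. Bystander, to be left alone
- oil_can: green oil can with a thin spout, 68 mm wide, 150 mm tall; origin at the centre of its underside. Bystander, to be left alone
There are look-alikes about, which are no part of the job. There is more than one size of the part that bears sleeve_mid; the job needs the largest. What is shaped like the part that bears sprocket_mid but purple is not meant.

How it is judged:
On the way, in this order (a step that is already met when the one before it is completed fails the run):
1. the knob is turned back to off with the drawer still shut (value of joint knob below 0.12 rad and value of joint drawer below 0.04 m), for 0.2 s.
2. the drawer is pulled out to its stop (value of joint drawer above 0.218 m), for 0.2 s.
3. every washed part lies in the open drawer (x of block_mid in the frame of tray_floor between -0.128 and 0.128 m and y of block_mid in the frame of tray_floor between -0.12 and 0.12 m and z of block_mid in the frame of tray_floor between 0 and 0.05 m and x of sprocket_mid in the frame of tray_floor between -0.128 and 0.128 m and y of sprocket_mid in the frame of tray_floor between -0.12 and 0.12 m and z of sprocket_mid in the frame of tray_floor between 0 and 0.05 m and x of bracket_mid in the frame of tray_floor between -0.128 and 0.128 m and y of bracket_mid in the frame of tray_floor between -0.12 and 0.12 m and z of bracket_mid in the frame of tray_floor between 0 and 0.05 m and x of sleeve_mid in the frame of tray_floor between -0.128 and 0.128 m and y of sleeve_mid in the frame of tray_floor between -0.12 and 0.12 m and z of sleeve_mid in the frame of tray_floor between 0 and 0.05 m and value of joint drawer above 0.1 m), for 0.2 s.
4. the drawer is pushed fully home with the parts in it and the knob still off (x of block_mid in the frame of tray_floor between -0.128 and 0.128 m and y of block_mid in the frame of tray_floor between -0.12 and 0.12 m and z of block_mid in the frame of tray_floor between 0 and 0.05 m and x of sprocket_mid in the frame of tray_floor between -0.128 and 0.128 m and y of sprocket_mid in the frame of tray_floor between -0.12 and 0.12 m and z of sprocket_mid in the frame of tray_floor between 0 and 0.05 m and x of bracket_mid in the frame of tray_floor between -0.128 and 0.128 m and y of bracket_mid in the frame of tray_floor between -0.12 and 0.12 m and z of bracket_mid in the frame of tray_floor between 0 and 0.05 m and x of sleeve_mid in the frame of tray_floor between -0.128 and 0.128 m and y of sleeve_mid in the frame of tray_floor between -0.12 and 0.12 m and z of sleeve_mid in the frame of tray_floor between 0 and 0.05 m and value of joint drawer below 0.01 m and value of joint knob below 0.3 rad), for 0.2 s.
At the end, for the whole second after the job is handed in: The knob's pointer is within 0.12 rad (7 degrees) of the long thick mark, the drawer is shut to within 10 mm, and every part that was on the bench lies in the drawer's tray (x of block_mid in the frame of tray_floor between -0.128 and 0.128 m and y of block_mid in the frame of tray_floor between -0.12 and 0.12 m and z of block_mid in the frame of tray_floor between 0 and 0.05 m and x of sprocket_mid in the frame of tray_floor between -0.128 and 0.128 m and y of sprocket_mid in the frame of tray_floor between -0.12 and 0.12 m and z of sprocket_mid in the frame of tray_floor between 0 and 0.05 m and x of bracket_mid in the frame of tray_floor between -0.128 and 0.128 m and y of bracket_mid in the frame of tray_floor between -0.12 and 0.12 m and z of bracket_mid in the frame of tray_floor between 0 and 0.05 m and x of sleeve_mid in the frame of tray_floor between -0.128 and 0.128 m and y of sleeve_mid in the frame of tray_floor between -0.12 and 0.12 m and z of sleeve_mid in the frame of tray_floor between 0 and 0.05 m and value of joint drawer below 0.01 m and value of joint knob between 1.88 and 2.12 rad and velocity of joint knob below 0.05 rad/s); the robot touches nothing.
It fails at once if the drawer is open (more than 50 mm) while the knob is turned on (more than 0.3 rad from off) (value of joint drawer above 0.05 m and value of joint knob above 0.3 rad).
It fails at once if a bystander (tin, pliers or oil can) is moved more than 60 mm (distance of any of tin, pliers, oil_can from where it was at the start of the episode above 0.06 m).
Of block, sprocket, bracket, sleeve only 2 to 4 are there at a start; the rules pass over those that are not, and their reading is None.
At some moment in a run one of block, sprocket, bracket, sleeve may be knocked a few centimetres aside while the robot is not near it.
It also fails if it takes over 210 s, if anything falls off the work surface, if the arm or the gripper's body presses on something with over 40 N, if the wrist force passes 120 N, or if a joint passes its speed limit or range.

### The arm

A 6-joint arm with a two-finger parallel gripper is mounted at the origin on the work surface. World frame = base frame: x ahead of the robot, y to its left, z up, the work surface at z = 0. Lengths are in m, angles in rad, forces in N, time in s.
With the tool pointing down it reaches from about 0.375 to 0.9 m from the base axis. Payload 3.1 kg.
Tool frame: the origin (TCP) lies at the very end of the fingers, on their centre line; the grasp point (between the pads) lies 19 mm behind it; z points along the fingers, y is the direction in which the jaws open and shut (so a half turn about z gives the same grasp; the last joint's range is limited). The gripper opens to 87 mm and grips with 3 to 60 N. Pads are 19 mm wide; open, the fingers measure 117 mm over their backs; the gripper's body (75 mm by 190 mm) begins 51 mm behind the grasp point.
Start: joints at [-1.284, 0.527, 1.433, -0, 1.181, -0.178], TCP at [0.281, -0.558, 0.223] pointing down, gripper open.
Joint ranges: [-3.08, 3.08], [-0.75, 2.2], [0.22, 2.44], [-1.43, 4.57], [0, 2.65], [-2.85, 2.85]. Speed limits (rad/s): [2.79, 2.79, 3.14, 3.14, 3.14, 3.14].

### API

Orientations are given as a unit quaternion [x, y, z, w].
In Python, from rig import robot gives the robot as it stands. The module is installed in compiled form; this text tells all that it offers.
- The arm moves only by the tool carry_out, never from a script. Its argument "series" is a list of rows, each a list of 7 numbers: the shift along the tool's x, y, z in mm, then the turn, a rotation vector about the tool's x, y, z in degrees, then the gripper command: -1 is shut, 1 is fully open, values between are in proportion. In form: [[tx, ty, tz, rx, ry, rz, claw], ...]. A call has 1 to 8 rows; each row is the pose to reach, as a shift and turn from the pose measured when the call began, along the tool's axes at that moment; what a row does not reach only later rows make up. A row lasts 1/8 s, in which the tool goes at most 62.5 mm and 10.7 degrees, less where a joint would pass 70% of its speed; a pose out of reach is approached as far as the arm can. A call with a gripper value outside its range is refused whole. The fingers move at their own pace and stop on an object; "force" is the grip in N (left out, the last holds). Time passes only in rows, so rows that repeat a pose let the fingers close. It gives the time, the measured TCP pose, the force and the opening at its end, in the units of the state.
- robot.get_obs(): the state, without advancing time (a new reading comes with each control period).
- robot.camera(name): name is "scene" or "top" or "wrist"; returns a dict with "pixels" (420x560x3 uint8, red, green, blue), "fx", "fy", "cx", "cy" (pixels), "k1" (the pictures are not rectified: a ray, as slopes to the right and down, at radius r is drawn at 1 + k1 r^2 times it, then the intrinsics apply), "position" and "attitude" of the camera in the world. Camera axes: x right, y down, z forward; pixel columns grow to the right and rows downward; lengths in m; the calibration is good to about 2 mm. A picture is of the moment at which its call begins. There is no depth.
- robot.hand_in(): hands the job in, once; it reports no verdict.
The state is a dict: "time": time; "q": joint angles; "joint_velocities": joint speeds; "joint_torque": joint torques, N m; "position": TCP position; "tool_rot": TCP orientation; "ft_force": force on the tool from outside, world axes, zero at the start; "moment": the same for the moment, N m; "grip_width": finger opening in m.
Only numpy, scipy, OpenCV 4.12 (cv2) and the standard library are available. Lean on these libraries where they do the work, as an engineer would, in place of code of your own. Each camera call takes 0.05 s, during which the arm holds its last target.

## Working session

There is one attempt and no reset: what is moved stays moved. The work goes in short steps, Python scripts to look and compute and a tool call to move; the robot and the scene stay as the last step left them, time stands still between calls to the robot, and variables do not carry over. Pictures are saved under pics/ and viewed, and the job is handed in when it is done.

Besides the shell and the picture viewer there is one more tool, called after "Emit:" by a JSON object that holds its "fn" and its "kwargs", one argument or row to a line. carry_out: Moves the arm, as the interface text tells. Its arguments: {"type":"object","properties":{"series":{"type":"array"},"force":{"type":"number"}},"required":["series"]}

```bash
mkdir -p pics; cat > h.py <<'E'
import numpy as np, cv2
from scipy.spatial.transform import Rotation as R
from rig import robot
def snap(name,fn):
    c=robot.camera(name); cv2.imwrite('pics/'+fn,cv2.cvtColor(c['pixels'],cv2.COLOR_RGB2BGR)); return c
E
python3 - <<'E'
from h import *
import pickle
for n in ['scene','top','wrist']:
    c=snap(n,n+'0.png'); pickle.dump(c,open(n+'0.pkl','wb'))
    print(n,{k:v for k,v in c.items() if k!='pixels'})
print(robot.get_obs())
E
```

```text
scene {'fx': 403.74088739775755, 'fy': 403.74088739775755, 'cx': 280.54071830671006, 'cy': 214.8331440716325, 'k1': -0.06669220302381294, 'position': array([ 1.04704543, -0.69315455,  0.68187629]), 'attitude': array([ 0.83973157,  0.25886192, -0.13606782, -0.45752261])}
top {'fx': 399.77335048016863, 'fy': 399.77335048016863, 'cx': 276.74820269169453, 'cy': 211.08001842222959, 'k1': -0.11356529431958713, 'position': array([ 0.42319055, -0.0144754 ,  1.09783729]), 'attitude': array([ 0.71171019, -0.69786015,  0.04567693, -0.06613196])}
wrist {'fx': 300.9137481632162, 'fy': 300.9137481632162, 'cx': 278.0994422470176, 'cy': 206.58005475347434, 'k1': -0.0365871933997486, 'position': array([ 0.33907639, -0.52859845,  0.38443575]), 'attitude': array([ 0.84466411, -0.52096845, -0.06543545,  0.10417595])}
{'time': 0.15, 'q': array([-1.28349815e+00,  5.28250294e-01,  1.43356301e+00, -1.69459877e-05,
        1.18140874e+00, -1.78490836e-01]), 'joint_velocities': array([ 3.15340842e-04, -2.05639293e-03, -3.46669703e-03, -1.69030282e-06,
       -1.14852568e-03,  1.02585191e-03]), 'joint_torque': array([ 2.99626026e-04, -4.40432310e+01, -1.76841778e+01,  6.32881676e-02,
        5.52441145e-02, -1.15255889e-04]), 'position': array([ 0.2805765 , -0.55787716,  0.22181218]), 'tool_rot': array([ 9.73001368e-01,  2.30797908e-01, -5.21250368e-05, -8.13063458e-04]), 'ft_force': array([-0.03884426, -0.19467807, -0.53757946]), 'moment': array([ 0.02803713, -0.03359534,  0.02318525]), 'grip_width': 0.08680351602357131}
```

View pics/scene0.png

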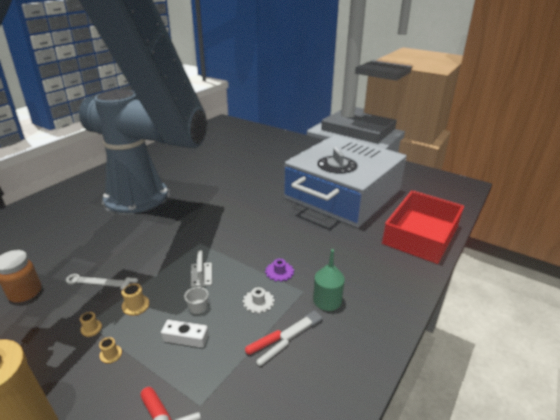

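View pics/top0.png

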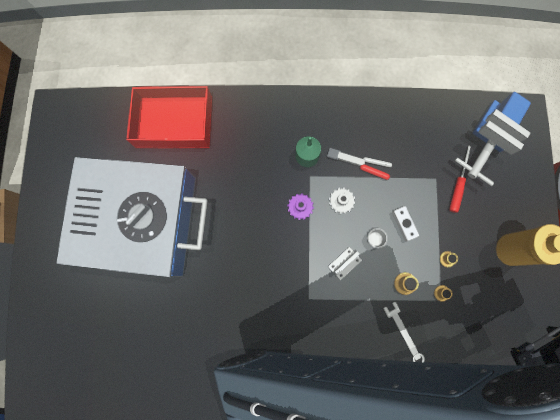

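View pics/wrist0.png

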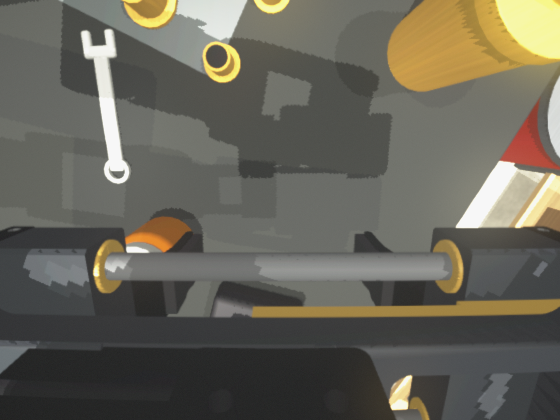

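```bash
cat >> h.py <<'E'
import pickle
def pix2plane(c,uv,z):
    uv=np.atleast_2d(np.array(uv,float))
    d=np.stack([(uv[:,0]-c['cx'])/c['fx'],(uv[:,1]-c['cy'])/c['fy']],1)
    s=d.copy()
    for _ in range(20):
        s=d/(1+c['k1']*(s**2).sum(1,keepdims=True))
    ray=np.c_[s,np.ones(len(s))]@R.from_quat(c['attitude']).as_matrix().T
    t=(z-c['position'][2])/ray[:,2]
    return c['position']+ray*t[:,None]
def proj(c,P):
    P=np.atleast_2d(np.array(P,float))
    p=(P-c['position'])@R.from_quat(c['attitude']).as_matrix()
    s=p[:,:2]/p[:,2:]
    s=s*(1+c['k1']*(s**2).sum(1,keepdims=True))
    return np.c_[s[:,0]*c['fx']+c['cx'],s[:,1]*c['fy']+c['cy']]
def crop(c,u0,v0,u1,v1,k,fn,pts=None):
    im=cv2.cvtColor(c['pixels'],cv2.COLOR_RGB2BGR)[v0:v1,u0:u1]
    im=cv2.resize(im,None,fx=k,fy=k,interpolation=cv2.INTER_CUBIC)
    if pts is not None:
        for p in pts: cv2.circle(im,(int((p[0]+.5-u0)*k),int((p[1]+.5-v0)*k)),3,(0,0,255),1)
    cv2.imwrite('pics/'+fn,im)
E
python3 - <<'E'
from h import *
c=pickle.load(open('top0.pkl','rb'))
crop(c,50,150,220,290,4.7,'dry.png')
crop(c,290,170,470,310,4.4,'parts.png')
E
```

```text
(no output)
```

View pics/dry.png

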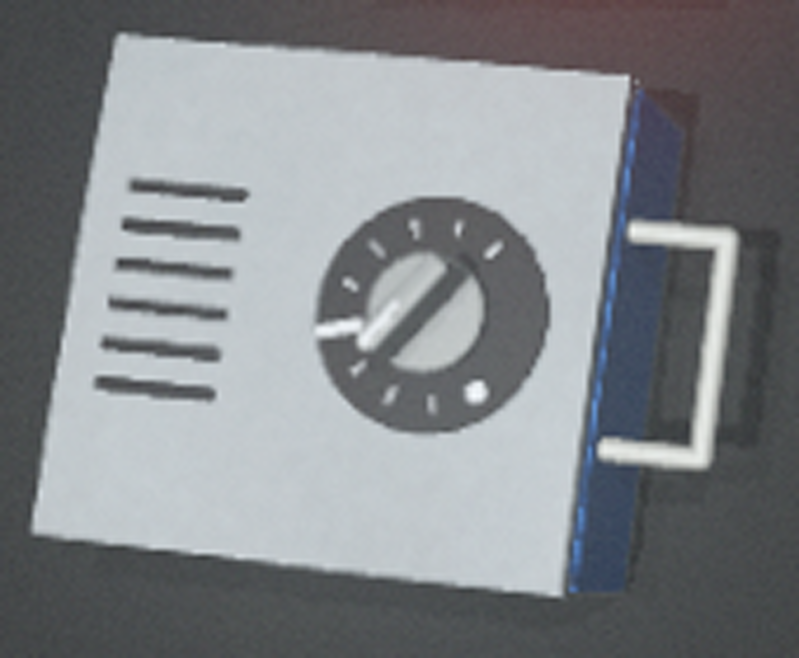

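View pics/parts.png

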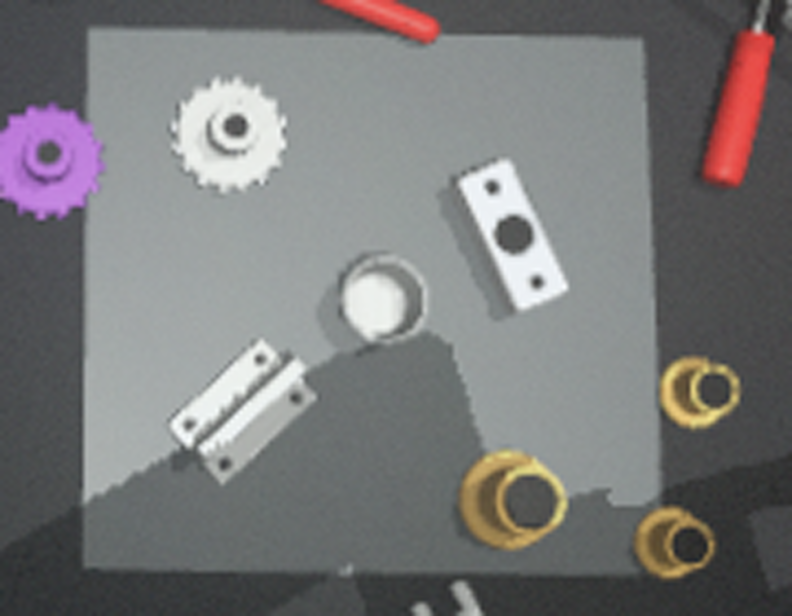

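```bash
python3 - <<'E'
from h import *
c=pickle.load(open('top0.pkl','rb'))
f=lambda L,o,k:[(o[0]+x/k-.5+.0,o[1]+y/k-.5) for x,y in L]
D=f([(118,35),(632,75),(563,597),(32,533)],(50,150),4.7)
P=pix2plane(c,D,.13); print('corners',P.round(4))
print([np.linalg.norm(P[i]-P[(i+1)%4]).round(4) for i in range(4)])
# model corners: image left = back(+x). front -x to image right
# (118,35): back, far world x ; dryer x dir = from front to back
ex=(P[0]-P[1])+(P[3]-P[2]); yaw1=np.arctan2(ex[1],ex[0])
ey=(P[3]-P[0])+(P[2]-P[1]); yaw2=np.arctan2(ey[1],ey[0])-np.pi/2
print('yaw',yaw1,yaw2,'centre',P.mean(0))
w=f([(433,315),(475,392),(335,328)],(50,150),4.7)
Q=pix2plane(c,w,.132); print('dial',Q)
ctr=P.mean(0)
for y in (yaw1,): 
    e=np.array([np.cos(y),np.sin(y)]); k=ctr[:2]-.06*e; print('knob',k,'handle',ctr[:2]-.205*e)
    for q in Q[1:]: d=q[:2]-k; print('ang',np.degrees(np.arctan2(d[1],d[0])))
# bar top at .176: endpoints
B=pix2plane(c,f([(370,345),(455,265)],(50,150),4.7),.176);print('bar',B, B.mean(0)); d=B[0]-B[1]; print(np.degrees(np.arctan2(d[1],d[0])))
H=pix2plane(c,f([(728,238),(703,460)],(50,150),4.7),.098);print('handle',H,H.mean(0))
o=(290,170);k=4.4
print('block',pix2plane(c,f([(513,235),(492,187),(537,282)],o,k),.03))
print('sprocket',pix2plane(c,f([(235,126)],o,k),.034), pix2plane(c,f([(228,133)],o,k),.008))
print('bracket',pix2plane(c,f([(262,352),(190,425),(297,398),(224,464)],o,k),.008))
print('web',pix2plane(c,f([(302,362),(203,449)],o,k),.05))
print('sleeve',pix2plane(c,f([(530,500)],o,k),.052),pix2plane(c,f([(503,502)],o,k),.006))
print('tin',pix2plane(c,f([(385,298)],o,k),.038))
print('sm',pix2plane(c,f([(714,390),(688,546)],o,k),.04))
print('can',pix2plane(c,[(308,150)],.08), 'purple',pix2plane(c,f([(48,155)],o,k),.03),'pliers',pix2plane(c,[(330,152),(390,175)],.02))
E
```

```text
corners [[0.7125 0.5511 0.13  ]
 [0.6904 0.2531 0.13  ]
 [0.4115 0.2735 0.13  ]
 [0.4344 0.5722 0.13  ]]
[np.float64(0.2988), np.float64(0.2796), np.float64(0.2996), np.float64(0.2789)]
yaw 1.4954962049146223 1.4962830037076262 centre [0.56223166 0.41248095 0.13      ]
dial [[0.55746195 0.3526746  0.132     ]
 [0.51693041 0.32670486 0.132     ]
 [0.54941392 0.40661975 0.132     ]]
knob [0.55771792 0.35265098] handle [0.54680971 0.20806187]
ang -147.53837153964153
ang 98.74731641978074
bar [[0.53532643 0.36806832 0.176     ]
 [0.57725067 0.32629963 0.176     ]] [0.55628855 0.34718397 0.176     ]
135.1064874064213
handle [[0.60774409 0.20274526 0.098     ]
 [0.48637655 0.21036613 0.098     ]] [0.54706032 0.2065557  0.098     ]
block [[ 0.56711922 -0.33191975  0.03      ]
 [ 0.59675387 -0.31961278  0.03      ]
 [ 0.53833223 -0.34610075  0.03      ]]
sprocket [[ 0.63133673 -0.16005411  0.034     ]] [[ 0.63185624 -0.15917169  0.008     ]]
bracket [[ 0.49453395 -0.17989732  0.008     ]
 [ 0.44893535 -0.13548468  0.008     ]
 [ 0.46653517 -0.20147059  0.008     ]
 [ 0.42547996 -0.15645719  0.008     ]]
web [[ 0.4862232  -0.19734583  0.05      ]
 [ 0.43397858 -0.13855904  0.05      ]]
sleeve [[ 0.4065673  -0.33221415  0.052     ]] [[ 0.40447263 -0.32927234  0.006     ]]
tin [[ 0.5263396  -0.25013596  0.038     ]]
sm [[ 0.47302121 -0.4510022   0.04      ]
 [ 0.37960742 -0.4320871   0.04      ]]
can [[ 0.7505668  -0.06232504  0.08      ]] purple [[ 0.6119287  -0.04535621  0.03      ]] pliers [[ 0.76506428 -0.12678427  0.02      ]
 [ 0.70195708 -0.29379786  0.02      ]]
```

```bash
cat >> h.py <<'E'
def plan(xyz,yaw=None):
    """yaw: tool y-axis angle in deg (mod 180), tool pointing down"""
    o=robot.get_obs(); p=np.array(o['position']); r0=R.from_quat(o['tool_rot'])
    M=r0.as_matrix(); cur=np.degrees(np.arctan2(M[1,1],M[0,1]))
    if yaw is None: yaw=cur
    d=(yaw-cur+90)%180-90
    out=[]
    for dd in (d, d-180*np.sign(d) if d else 180):
        a=np.radians(cur+dd); y=np.array([np.cos(a),np.sin(a),0]); z=np.array([0,0,-1.]); x=np.cross(y,z)
        T=R.from_matrix(np.c_[x,y,z]); rv=(r0.inv()*T).as_rotvec(degrees=True)
        q1=np.degrees(np.arctan2(xyz[1],xyz[0])); q6=(q1-(cur+dd)+180)%360-180
        out.append((rv.round(1),'q6end',round(q6)))
    print('t=%.2f pos'%o['time'],p.round(4),'yaw %.1f'%cur,'grip %.4f'%o['grip_width'],'F',np.round(o['ft_force'],1),'q6 %.0f'%np.degrees(o['q'][5]))
    print('shift',(M.T@(np.array(xyz)-p)*1000).round(1),'dist %.0f'%(1000*np.linalg.norm(np.array(xyz)-p)),out)
def tofu(rows): pass
E
python3 - <<'E'
from h import *
plan((.5577,.3527,.25),45.1)
c=pickle.load(open('scene0.pkl','rb'))
crop(c,270,130,420,230,5.3,'dry2.png')
E
```

```text
t=0.15 pos [ 0.2806 -0.5579  0.2218] yaw -63.3 grip 0.0868 F [-0.  -0.2 -0.5] q6 -10
shift [ 656.6 -689.1  -26.9] dist 952 [(array([-0.1,  0. , 71.6]), 'q6end', 167), (array([-0.000e+00, -1.000e-01, -1.084e+02]), 'q6end', -13)]
```

View pics/dry2.png

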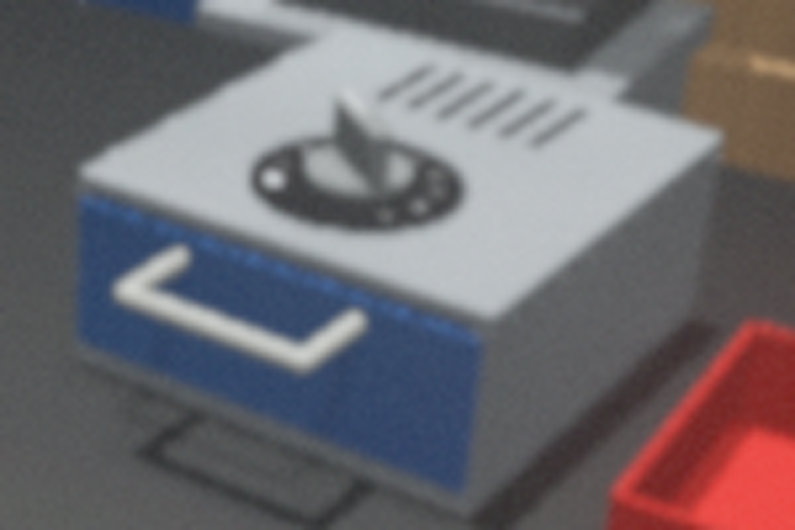

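Emit:
{"fn": "carry_out", "kwargs": {
  "series": [
    [50,-50,-30,0,0,-10,1],
    [95,-95,-40,0,0,-20,1],
    [140,-140,-50,0,0,-30,1],
    [180,-185,-50,0,0,-40,1],
    [220,-230,-50,0,0,-50,1],
    [260,-275,-50,0,0,-60,1],
    [300,-320,-50,0,0,-70,1],
    [340,-360,-50,0,0,-80,1]
  ]
}}

```text
time: 1.15
position: [0.4219, -0.0841, 0.2726]
tool_rot: [0.595, 0.804, 0.001, -0.0]
ft_force: [1.1, 0.2, 0.4]
grip_width: 0.0868
```

```bash
python3 - <<'E'
from h import *
plan((.5577,.3527,.26),45.1)
E
```

```text
t=1.15 pos [ 0.4219 -0.0841  0.2726] yaw 17.0 grip 0.0868 F [1.1 0.2 0.4] q6 -43
shift [378.1 257.4  13.2] dist 458 [(array([  0. ,  -0.1, -28.1]), 'q6end', -13), (array([-1.000e-01, -1.000e-01,  1.519e+02]), 'q6end', 167)]
```

Emit:
{"fn": "carry_out", "kwargs": {
  "series": [
    [47,32,2,0,0,-4,1],
    [95,64,4,0,0,-8,1],
    [142,96,6,0,0,-12,1],
    [190,128,8,0,0,-16,1],
    [237,160,10,0,0,-20,1],
    [285,192,12,0,0,-24,1],
    [332,225,13,0,0,-28,1],
    [378,257,13,0,0,-28,1]
  ]
}}

```text
time: 2.15
position: [0.5574, 0.3543, 0.2596]
tool_rot: [0.382, 0.924, 0.0, -0.001]
ft_force: [0.6, -0.1, 0.4]
grip_width: 0.0867
```

```bash
python3 - <<'E'
from h import *
c=snap('wrist','w1.png');pickle.dump(c,open('w1.pkl','wb'))
plan((.5577,.3527,.146),45.1)
print(proj(c,[(.5577,.3527,.132),(.5577,.3527,.176)]))
E
```

```text
t=2.20 pos [0.5594 0.3614 0.2595] yaw 45.2 grip 0.0871 F [3.6 5.3 1.4] q6 -22
shift [ -5.4  -8.4 113.4] dist 114 [(array([ 0.5, -0.2,  0.1]), 'q6end', -13), (array([   0.3,    0.8, -179.9]), 'q6end', 167)]
[[278.09994821 201.84875079]
 [278.05912056 213.60068954]]
```

View pics/w1.png

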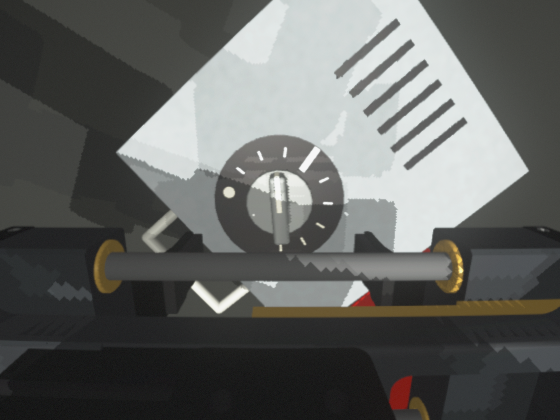

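```bash
python3 - <<'E'
from h import *
c=snap('wrist','w2.png');pickle.dump(c,open('w2.pkl','wb'))
c=snap('wrist','w2.png');pickle.dump(c,open('w2.pkl','wb'))
plan((.5577,.3527,.146),45.1)
crop(c,200,120,360,260,5,'w2c.png',proj(c,[(.5577,.3527,.132),(.5577,.3527,.176)]))
E
```

```text
t=2.30 pos [0.5571 0.3549 0.2591] yaw 45.2 grip 0.0870 F [-0.4  0.2 -0.2] q6 -22
shift [ -2.1  -1.2 113.1] dist 113 [(array([ 0. , -0.1,  0.1]), 'q6end', -13), (array([ 1.000e-01,  0.000e+00, -1.799e+02]), 'q6end', 167)]
```

View pics/w2c.png

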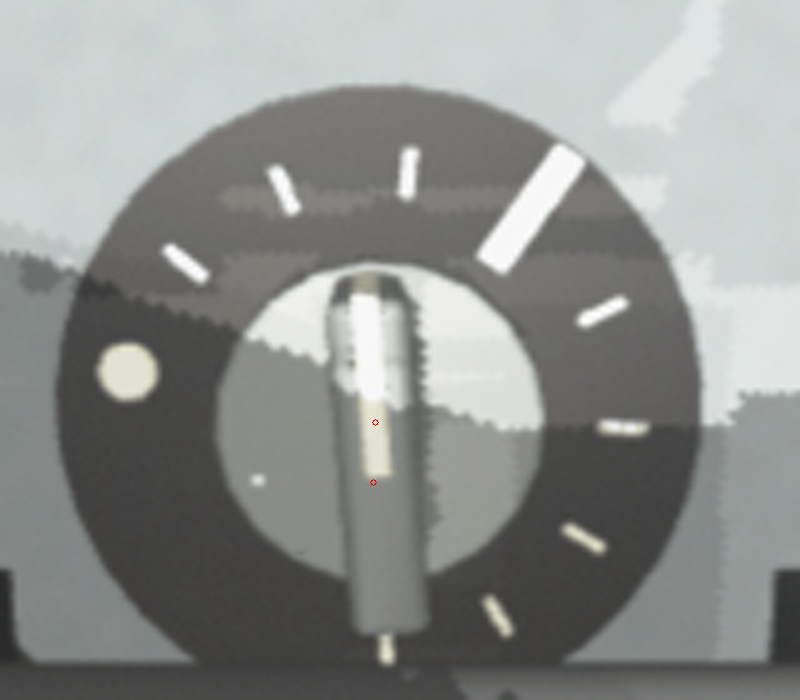

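```bash
python3 - <<'E'
from h import *
c=pickle.load(open('w2.pkl','rb'))
f=lambda L:[(200+x/5-.5,120+y/5-.5) for x,y in L]
P=pix2plane(c,f([(57,405),(700,400),(378,85),(128,372),(533,207),(130,225),(600,180)]),.132)
print(P.round(4)); 
B=pix2plane(c,f([(331,300),(410,300),(352,628),(428,628),(366,290),(377,475)]),.176); print(B.round(4))
pe=(B[0]+B[1])/2-(B[2]+B[3])/2; print(np.degrees(np.arctan2(pe[1],pe[0])))
d=B[4]-B[5];print(np.degrees(np.arctan2(d[1],d[0])), np.linalg.norm(d))
k0=np.array([.5577,.3527])
for k in (k0,P[0:2,:2].mean(0)):
  print(k,[np.degrees(np.arctan2(*(q[:2]-k)[::-1])).round(1) for q in P[3:5]], [np.linalg.norm(q[:2]-k).round(4) for q in P])
E
```

```text
[[0.5108 0.3104 0.132 ]
 [0.5998 0.4014 0.132 ]
 [0.5118 0.399  0.132 ]
 [0.5162 0.3253 0.132 ]
 [0.5489 0.404  0.132 ]
 [0.4968 0.3467 0.132 ]
 [0.5542 0.4167 0.132 ]]
[[0.5306 0.3698 0.176 ]
 [0.5398 0.379  0.176 ]
 [0.5737 0.3314 0.176 ]
 [0.583  0.3408 0.176 ]
 [0.5335 0.375  0.176 ]
 [0.5572 0.354  0.176 ]]
138.38821001317513
138.35526710994247 0.03164004080719712
[0.5577 0.3527] [np.float64(-146.6), np.float64(99.7)] [np.float64(0.0632), np.float64(0.0643), np.float64(0.0652), np.float64(0.0498), np.float64(0.0521), np.float64(0.0612), np.float64(0.0641)]
[0.55525869 0.35588975] [np.float64(-141.9), np.float64(97.5)] [np.float64(0.0636), np.float64(0.0636), np.float64(0.0612), np.float64(0.0497), np.float64(0.0485), np.float64(0.0592), np.float64(0.0608)]
```

```bash
python3 - <<'E'
from h import *
plan((.557,.3537,.147),48.4)
E
```

```text
t=2.30 pos [0.5571 0.3549 0.2591] yaw 45.2 grip 0.0870 F [-0.4  0.2 -0.2] q6 -22
shift [ -0.9  -1.  112.1] dist 112 [(array([ 0. , -0.1, -3.2]), 'q6end', -16), (array([-1.000e-01, -0.000e+00,  1.768e+02]), 'q6end', 164)]
```

Emit:
{"fn": "carry_out", "kwargs": {
  "series": [
    [-1,-1,40,0,0,-3,1],
    [-1,-1,80,0,0,-3,1],
    [-1,-1,105,0,0,-3,1],
    [-1,-1,112,0,0,-3,1],
    [-1,-1,112,0,0,-3,1],
    [-1,-1,112,0,0,-3,-1],
    [-1,-1,112,0,0,-3,-1],
    [-1,-1,112,0,0,-3,-1]
  ],
  "force": 25
}}

```text
time: 3.3
position: [0.5573, 0.3538, 0.1479]
tool_rot: [0.357, 0.934, 0.001, -0.0]
ft_force: [0.9, 0.2, 0.4]
grip_width: 0.0649
```

Emit:
{"fn": "carry_out", "kwargs": {
  "series": [
    [0,0,0,0,0,0,-1],
    [0,0,0,0,0,0,-1],
    [0,0,0,0,0,0,-1]
  ]
}}

```text
time: 3.68
position: [0.5573, 0.3538, 0.1479]
tool_rot: [0.357, 0.934, 0.001, -0.0]
ft_force: [-0.5, -0.8, -0.8]
grip_width: 0.0352
```

```bash
python3 - <<'E'
from h import *
plan((.557,.3537,.147),48.4)
E
```

```text
t=3.67 pos [0.5573 0.3538 0.1479] yaw 48.2 grip 0.0352 F [-0.5 -0.8 -0.8] q6 -26
shift [ 0.2 -0.3  0.9] dist 1 [(array([ 0.1, -0. , -0.2]), 'q6end', -16), (array([-1.000e-01, -1.000e-01,  1.798e+02]), 'q6end', 164)]
```

Emit:
{"fn": "carry_out", "kwargs": {
  "series": [
    [0,0,0,0,0,0,-1],
    [0,0,0,0,0,0,-1],
    [0,0,0,0,0,0,-1],
    [0,0,0,0,0,0,-1]
  ]
}}

```text
time: 4.18
position: [0.5582, 0.3546, 0.1479]
tool_rot: [0.357, 0.934, 0.002, 0.0]
ft_force: [3.1, 3.3, -2.4]
grip_width: 0.0137
```

Emit:
{"fn": "carry_out", "kwargs": {
  "series": [
    [0,0,0,0,0,-10,-1],
    [0,0,0,0,0,-20,-1],
    [0,0,0,0,0,-30,-1],
    [0,0,0,0,0,-40,-1],
    [0,0,0,0,0,-50,-1],
    [0,0,0,0,0,-60,-1],
    [0,0,0,0,0,-70,-1],
    [0,0,0,0,0,-76,-1]
  ]
}}

```text
time: 5.18
position: [0.5582, 0.3545, 0.1479]
tool_rot: [-0.296, 0.955, 0.001, 0.002]
ft_force: [2.0, 2.1, -1.8]
grip_width: 0.0138
```

Emit:
{"fn": "carry_out", "kwargs": {
  "series": [
    [0,0,0,0,0,0,-1],
    [0,0,0,0,0,-2,-1]
  ]
}}

```text
time: 5.42
position: [0.5581, 0.3544, 0.1479]
tool_rot: [-0.312, 0.95, 0.001, 0.001]
ft_force: [0.7, 1.3, -0.9]
grip_width: 0.0141
```

```bash
python3 - <<'E'
from h import *
plan((.557,.3537,.147),48.4-74)
print(robot.get_obs()['moment'])
E
```

```text
t=5.42 pos [0.5581 0.3544 0.1479] yaw 126.3 grip 0.0141 F [ 0.7  1.3 -0.9] q6 -104
shift [1.3 0.  0.9] dist 2 [(array([  0. ,   0.2, -28.1]), 'q6end', -122), (array([ 3.000e-01, -1.000e-01,  1.519e+02]), 'q6end', 58)]
[ 0.19070249 -0.13753499 -0.5534498 ]
```

Emit:
{"fn": "carry_out", "kwargs": {
  "series": [
    [0,0,0,0,0,2,-1],
    [0,0,0,0,0,3,1],
    [0,0,0,0,0,3,1],
    [0,0,0,0,0,3,1],
    [0,0,-40,0,0,3,1],
    [0,0,-90,0,0,3,1],
    [0,0,-110,0,0,3,1],
    [0,0,-110,0,0,3,1]
  ]
}}

```text
time: 6.42
position: [0.5588, 0.3544, 0.2602]
tool_rot: [-0.287, 0.958, 0.001, 0.004]
ft_force: [0.0, -0.6, 0.0]
grip_width: 0.0757
```

```bash
python3 - <<'E'
from h import *
c=snap('wrist','w3.png');pickle.dump(c,open('w3.pkl','wb'))
c=snap('top','t3.png');pickle.dump(c,open('t3.pkl','wb'))
plan((.547,.207,.25),86)
E
```

```text
t=6.53 pos [0.5571 0.3537 0.2569] yaw 123.3 grip 0.0824 F [-0.5 -0.2  1.3] q6 -101
shift [  89.1 -117.     6.6] dist 147 [(array([ 0.1,  0. , 37.3]), 'q6end', -65), (array([-1.000e-01,  2.000e-01, -1.427e+02]), 'q6end', 115)]
```

View pics/w3.png

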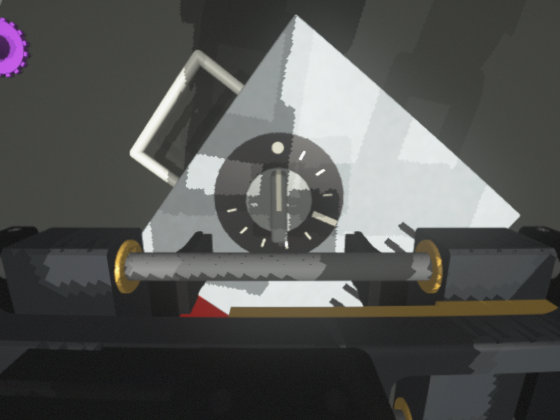

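View pics/t3.png

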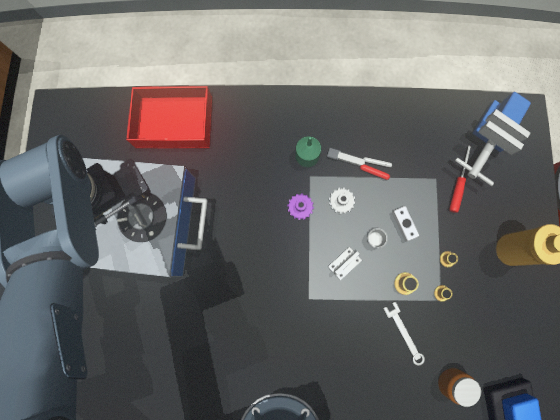

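Emit:
{"fn": "carry_out", "kwargs": {
  "series": [
    [25,-33,3,0,0,10,0.15],
    [50,-66,6,0,0,20,0.15],
    [75,-100,6,0,0,30,0.15],
    [89,-117,6,0,0,37,0.15],
    [89,-117,6,0,0,37,0.15],
    [89,-117,6,0,0,37,0.15]
  ]
}}

```text
time: 7.28
position: [0.5467, 0.2077, 0.2496]
tool_rot: [0.031, 1.0, 0.001, -0.001]
ft_force: [-0.4, -0.1, -0.1]
grip_width: 0.0508
```

```bash
python3 - <<'E'
from h import *
c=snap('wrist','w4.png');pickle.dump(c,open('w4.pkl','wb'))
plan((.547,.207,.082),85.7)
print(proj(c,[(.547,.207,.104),(.607,.2024,.104),(.487,.2115,.104)]))
E
```

```text
t=7.33 pos [0.5468 0.208  0.2498] yaw 86.5 grip 0.0504 F [ 0.5 -0.8 -0.4] q6 -77
shift [ -0.4  -1.4 167.8] dist 168 [(array([ 0.2, -0.1,  0.8]), 'q6end', -65), (array([ 1.000e-01,  2.000e-01, -1.792e+02]), 'q6end', 115)]
[[277.53823541 197.52984143]
 [276.80514451 251.14942557]
 [278.24301796 138.835624  ]]
```

View pics/w4.png

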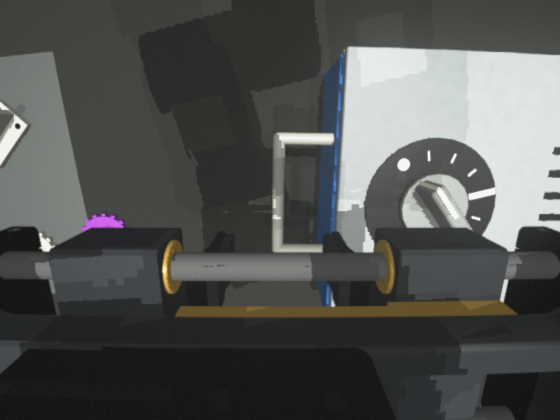

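Emit:
{"fn": "carry_out", "kwargs": {
  "series": [
    [0,-1,50,0,0,1,0.15],
    [0,-1,100,0,0,1,0.15],
    [0,-1,140,0,0,1,0.15],
    [0,-1,160,0,0,1,0.15],
    [0,-1,168,0,0,1,0.15],
    [0,-1,168,0,0,1,-1],
    [0,-1,168,0,0,1,-1],
    [0,-1,168,0,0,1,-1]
  ],
  "force": 30
}}

```text
time: 8.32
position: [0.5474, 0.2077, 0.0829]
tool_rot: [0.039, 0.999, 0.002, 0.001]
ft_force: [-0.6, 0.6, 0.7]
grip_width: 0.0276
```

Emit:
{"fn": "carry_out", "kwargs": {
  "series": [
    [0,0,0,0,0,0,-1],
    [0,0,0,0,0,0,-1],
    [0,0,0,0,0,0,-1]
  ]
}}

```text
time: 8.7
position: [0.5479, 0.2077, 0.0836]
tool_rot: [0.04, 0.999, 0.002, 0.001]
ft_force: [0.1, -0.6, 4.2]
grip_width: 0.0111
```

```bash
python3 - <<'E'
from h import *
o=robot.get_obs(); e=np.array([np.cos(1.496),np.sin(1.496),0])
plan(o['position']-.229*e,85.7)
E
```

```text
t=8.70 pos [0.5479 0.2077 0.0836] yaw 85.5 grip 0.0111 F [ 0.1 -0.6  4.2] q6 -76
shift [  -1.  -229.    -0.8] dist 229 [(array([ 0.2,  0.1, -0.2]), 'q6end', -88), (array([  0.2,  -0.3, 179.8]), 'q6end', 92)]
```

Emit:
{"fn": "carry_out", "kwargs": {
  "series": [
    [0,-25,0,0,0,0,-1],
    [0,-60,0,0,0,0,-1],
    [0,-95,0,0,0,0,-1],
    [0,-130,0,0,0,0,-1],
    [-1,-165,0,0,0,0,-1],
    [-1,-200,0,0,0,0,-1],
    [-1,-220,0,0,0,0,-1],
    [-1,-226,0,0,0,0,-1]
  ]
}}

```text
time: 9.7
position: [0.5305, -0.0186, 0.0835]
tool_rot: [0.041, 0.999, 0.002, 0.001]
ft_force: [-1.7, 3.2, 7.1]
grip_width: 0.0109
```

Emit:
{"fn": "carry_out", "kwargs": {
  "series": [
    [0,0,0,0,0,0,-1],
    [0,-2,0,0,0,0,-1],
    [0,-5,0,0,0,0,-1]
  ]
}}

```text
time: 10.07
position: [0.5304, -0.0194, 0.0836]
tool_rot: [0.043, 0.999, 0.006, 0.001]
ft_force: [4.3, 20.8, 3.2]
grip_width: 0.0108
```

```bash
python3 - <<'E'
from h import *
o=robot.get_obs(); e=np.array([np.cos(1.496),np.sin(1.496),0])
print((o['position']-np.array([.5479,.2077,.0836]))@e)
plan(o['position'],85.7)
E
```

```text
-0.22782328873153074
t=10.07 pos [ 0.5304 -0.0194  0.0836] yaw 85.1 grip 0.0108 F [ 4.3 20.8  3.2] q6 -100
shift [0. 0. 0.] dist 0 [(array([ 0.6,  0.1, -0.6]), 'q6end', -88), (array([  0.2,  -1. , 179.4]), 'q6end', 92)]
```

Emit:
{"fn": "carry_out", "kwargs": {
  "series": [
    [0,4,0,0,0,0,0],
    [0,4,0,0,0,0,0],
    [0,4,0,0,0,0,0],
    [0,4,0,0,0,0,0],
    [0,4,-50,0,0,0,0],
    [0,4,-100,0,0,0,0.15],
    [0,4,-150,0,0,0,0.15],
    [0,4,-170,0,0,0,0.15]
  ]
}}

```text
time: 11.08
position: [0.5317, -0.018, 0.2569]
tool_rot: [0.043, 0.999, 0.005, 0.004]
ft_force: [-0.4, 0.0, -0.5]
grip_width: 0.0498
```

```bash
python3 - <<'E'
from h import *
c=snap('wrist','w5.png')
c=snap('top','t5.png');pickle.dump(c,open('t5.pkl','wb'))
plan((.51,-.24,.25),None)
E
```

```text
t=11.18 pos [ 0.5318 -0.018   0.2563] yaw 85.1 grip 0.0497 F [0.3 0.  0.6] q6 -100
shift [   2.9 -223.1    4. ] dist 223 [(array([ 0.6,  0.5, -0. ]), 'q6end', -110), (array([  0.7,  -0.9, 180. ]), 'q6end', 70)]
```

View pics/t5.png

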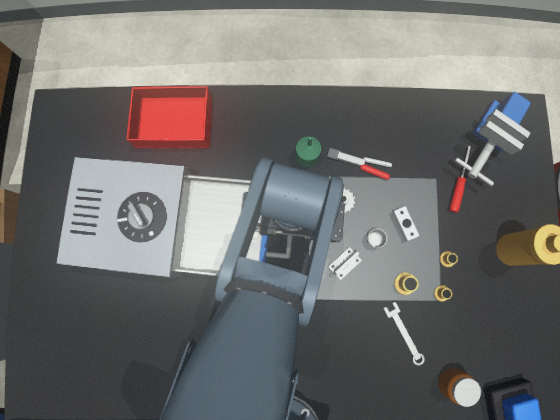

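```bash
python3 - <<'E'
from h import *
plan((.4595,-.168,.2),43.5)
e=np.array([np.cos(1.496),np.sin(1.496)]); n=np.array([-e[1],e[0]])
T=np.array([.5622,.4125])-.246*e
for k,(x,y) in dict(block=(-.065,.07),bracket=(-.065,-.07),sprocket=(.045,.065),sleeve=(.045,-.065)).items(): print(k,(T+x*e+y*n).round(4))
c=pickle.load(open('t5.pkl','rb'))
E
```

```text
t=11.18 pos [ 0.5318 -0.018   0.2563] yaw 85.1 grip 0.0497 F [0.3 0.  0.6] q6 -100
shift [  59.8 -156.2   54.2] dist 176 [(array([ 0.7,  0.2, 41.6]), 'q6end', -64), (array([  -0.3,    0.9, -138.4]), 'q6end', 116)]
block [0.4692 0.1076]
bracket [0.6088 0.0971]
sprocket [0.4824 0.2169]
sleeve [0.612  0.2072]
```

Emit:
{"fn": "carry_out", "kwargs": {
  "series": [
    [15,-40,0,0,0,10,0.15],
    [30,-80,10,0,0,20,0.15],
    [45,-120,30,0,0,30,0.15],
    [60,-156,54,1,0,41,0.15],
    [60,-156,54,1,0,41,0.15],
    [60,-156,54,1,0,41,0.15]
  ]
}}

```text
time: 11.92
position: [0.4591, -0.1673, 0.1996]
tool_rot: [0.389, 0.921, -0.002, 0.001]
ft_force: [-0.9, 0.1, 0.8]
grip_width: 0.05
```

```bash
python3 - <<'E'
from h import *
c=snap('wrist','w6.png');pickle.dump(c,open('w6.pkl','wb'))
plan((.4595,-.168,.014),43.5)
print(proj(c,[(.4595,-.168,.008),(.4595,-.168,.05)]))
E
```

```text
t=11.97 pos [ 0.4596 -0.1672  0.2001] yaw 44.2 grip 0.0506 F [0.3 0.4 0.4] q6 -77
shift [  0.5  -0.2 186.1] dist 186 [(array([-0.1,  0.3,  0.7]), 'q6end', -64), (array([  -0.5,   -0.2, -179.3]), 'q6end', 116)]
[[279.22945622 188.42649777]
 [279.22698836 195.88364851]]
```

View pics/w6.png

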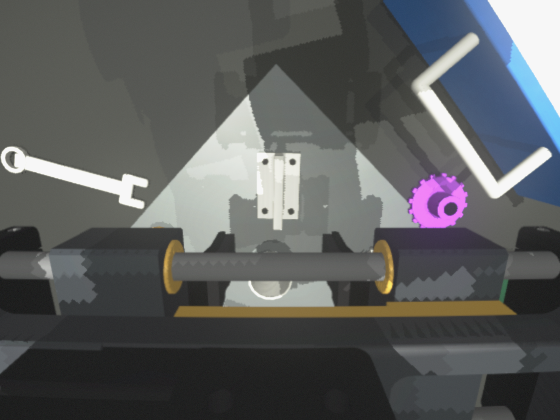

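Emit:
{"fn": "carry_out", "kwargs": {
  "series": [
    [-1,-1,50,0,0,0,0.15],
    [-1,-1,100,0,0,0,0.15],
    [-1,-1,145,0,0,0,0.15],
    [-1,-1,172,0,0,0,0.15],
    [-1,-1,183,0,0,0,0.15],
    [-1,-1,185,0,0,0,-1],
    [-1,-1,185,0,0,0,-1],
    [-1,-1,185,0,0,0,-1]
  ],
  "force": 40
}}

```text
time: 12.98
position: [0.4607, -0.17, 0.0162]
tool_rot: [0.389, 0.921, -0.002, 0.003]
ft_force: [-0.4, 1.0, 0.1]
grip_width: 0.0278
```

Emit:
{"fn": "carry_out", "kwargs": {
  "series": [
    [0,0,0,0,0,0,-1],
    [0,0,0,0,0,0,-1],
    [0,0,0,0,0,0,-1]
  ]
}}

```text
time: 13.35
position: [0.461, -0.1702, 0.0168]
tool_rot: [0.389, 0.921, -0.002, 0.004]
ft_force: [-0.8, 0.4, 5.5]
grip_width: 0.0095
```

```bash
python3 - <<'E'
from h import *
plan((.6088,.0971,.20),-4.3)
E
```

```text
t=13.35 pos [ 0.461  -0.1702  0.0168] yaw 44.2 grip 0.0095 F [-0.8  0.4  5.5] q6 -77
shift [  87.   292.  -184.5] dist 356 [(array([ 0.1,  0.5, 48.5]), 'q6end', 13), (array([-6.000e-01,  1.000e-01, -1.315e+02]), 'q6end', -167)]
```

Emit:
{"fn": "carry_out", "kwargs": {
  "series": [
    [0,0,-50,0,0,0,-1],
    [0,0,-110,0,0,0,-1],
    [10,30,-160,0,0,8,-1],
    [26,84,-184,0,0,18,-1],
    [42,140,-185,0,0,28,-1],
    [58,195,-185,0,0,38,-1],
    [74,250,-185,0,0,48,-1],
    [87,292,-185,0,0,48,-1]
  ]
}}

```text
time: 14.35
position: [0.6089, 0.0992, 0.1997]
tool_rot: [0.73, 0.683, -0.001, 0.004]
ft_force: [0.9, -0.6, -2.4]
grip_width: 0.01
```

Emit:
{"fn": "carry_out", "kwargs": {
  "series": [
    [0,0,0,0,0,0,-1],
    [0,0,0,0,0,0,-1]
  ]
}}

```text
time: 14.6
position: [0.6075, 0.0991, 0.1985]
tool_rot: [0.73, 0.683, -0.003, 0.003]
ft_force: [-0.0, -0.5, -3.5]
grip_width: 0.0097
```

```bash
python3 - <<'E'
from h import *
c=snap('wrist','w7.png');pickle.dump(c,open('w7.pkl','wb'))
plan((.6088,.0971,.074),-4.3)
c=snap('top','t7.png')
E
```

```text
t=14.65 pos [0.6076 0.0985 0.1988] yaw -3.8 grip 0.0096 F [ 0.2 -0.6 -3. ] q6 3
shift [ -0.3   1.2 124.8] dist 125 [(array([0.1, 0.4, 0.5]), 'q6end', 13), (array([-7.000e-01,  1.000e-01, -1.795e+02]), 'q6end', -167)]
```

View pics/w7.png

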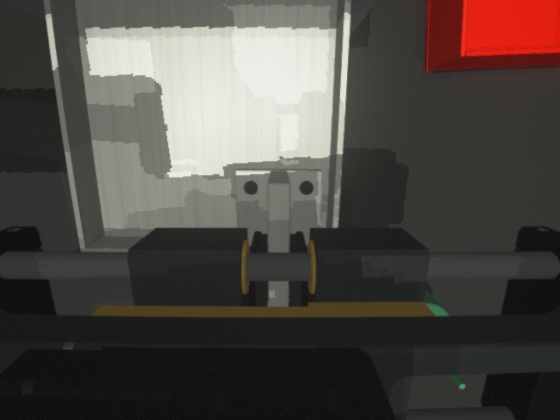

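View pics/t7.png

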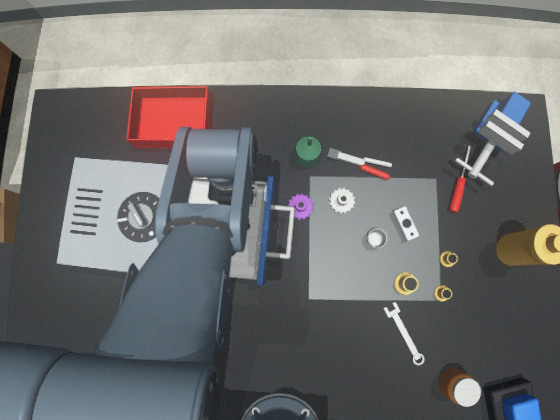

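```bash
python3 - <<'E'
from h import *
c=pickle.load(open('w7.pkl','rb'))
e=np.array([np.cos(1.496),np.sin(1.496)]); n=np.array([-e[1],e[0]])
T=np.array([.5622,.4125])-.246*e
for uv,z in [((343,60),.09),((335,200),.09),((60,60),.09),((85,235),.09),((80,40),.055),((205,250),.09)]:
    d=pix2plane(c,[uv],z)[0,:2]-T; print(uv,z,d@e,d@n)
E
```

```text
(343, 60) 0.09 0.0602529350559261 -0.12075670142243848
(335, 200) 0.09 -0.05960763445447065 -0.1203828428437543
(60, 60) 0.09 0.060427098649585884 0.11817193139067896
(85, 235) 0.09 -0.09641546556705448 0.11909677132483042
(80, 40) 0.055 0.08499224908810857 0.12004562790498885
(205, 250) 0.09 -0.11042784006001932 0.0026780444744186126
```

Emit:
{"fn": "carry_out", "kwargs": {
  "series": [
    [0,1,40,0,0,0,-1],
    [0,1,80,0,0,0,-1],
    [0,1,108,0,0,0,-1],
    [0,1,120,0,0,0,-1],
    [0,1,125,0,0,0,-1],
    [0,1,125,0,0,0,-1]
  ]
}}

```text
time: 15.45
position: [0.6095, 0.0967, 0.0749]
tool_rot: [0.731, 0.683, -0.002, 0.004]
ft_force: [0.7, -0.3, -2.5]
grip_width: 0.0097
```

Emit:
{"fn": "carry_out", "kwargs": {
  "series": [
    [0,0,0,0,0,0,-0.3],
    [0,0,0,0,0,0,-0.3],
    [0,0,0,0,0,0,-0.3],
    [0,0,0,0,0,0,-0.3],
    [0,0,-40,0,0,0,-0.3],
    [0,0,-80,0,0,0,0.5],
    [0,0,-120,0,0,0,0.7],
    [0,0,-130,0,0,0,0.7]
  ]
}}

```text
time: 16.45
position: [0.611, 0.0978, 0.2079]
tool_rot: [0.731, 0.683, 0.0, 0.006]
ft_force: [0.6, 0.6, -0.0]
grip_width: 0.0528
```

```bash
python3 - <<'E'
from h import *
c=snap('wrist','w8.png');pickle.dump(c,open('w8.pkl','wb'))
plan((.406,-.331,.2),-4)
E
```

```text
t=16.50 pos [0.6106 0.0978 0.2076] yaw -3.9 grip 0.0565 F [-0.4 -1.1  0.7] q6 3
shift [-441.7 -175.     9.4] dist 475 [(array([0.5, 0.4, 0.1]), 'q6end', -35), (array([  -0.7,    0.7, -179.9]), 'q6end', 145)]
```

View pics/w8.png

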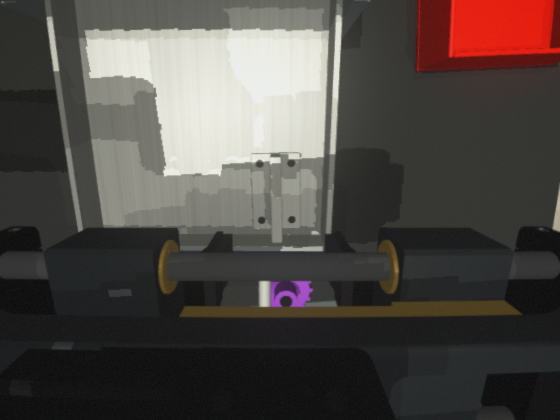

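Emit:
{"fn": "carry_out", "kwargs": {
  "series": [
    [-50,-20,0,0,0,0,0.7],
    [-105,-42,0,0,0,0,0.7],
    [-160,-64,0,0,0,0,0.7],
    [-215,-86,0,0,0,0,0.7],
    [-270,-108,0,0,0,0,0.7],
    [-325,-130,0,0,0,0,0.7],
    [-380,-152,4,0,0,0,0.7],
    [-430,-170,9,0,0,0,0.7]
  ]
}}

```text
time: 17.5
position: [0.4099, -0.3208, 0.1987]
tool_rot: [0.731, 0.682, 0.0, 0.004]
ft_force: [-0.1, 0.3, -0.2]
grip_width: 0.074
```

Emit:
{"fn": "carry_out", "kwargs": {
  "series": [
    [-12,-5,0,0,0,0,0.7],
    [-12,-5,0,0,0,0,0.7],
    [-12,-5,0,0,0,0,0.7]
  ]
}}

```text
time: 17.88
position: [0.4042, -0.3305, 0.1982]
tool_rot: [0.731, 0.683, 0.0, 0.003]
ft_force: [0.1, -0.2, 0.3]
grip_width: 0.074
```

```bash
python3 - <<'E'
from h import *
c=snap('wrist','w9.png');pickle.dump(c,open('w9.pkl','wb'))
plan((.406,-.331,.014),-4)
print(proj(c,[(.406,-.331,.052),(.406,-.331,.008)]))
E
```

```text
t=17.93 pos [ 0.4044 -0.3305  0.1985] yaw -3.8 grip 0.0743 F [ 0.5 -0.1 -0.3] q6 -48
shift [  0.3   0.6 184.5] dist 184 [(array([0.3, 0.2, 0.2]), 'q6end', -35), (array([  -0.4,    0.5, -179.8]), 'q6end', 145)]
[[280.06379443 195.49371347]
 [279.67920052 187.67965929]]
```

View pics/w9.png

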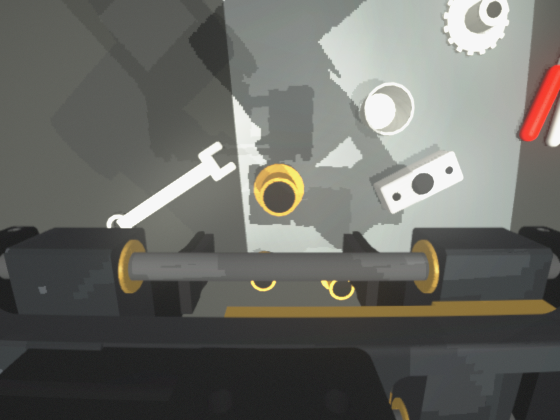

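Emit:
{"fn": "carry_out", "kwargs": {
  "series": [
    [0,1,50,0,0,0,0.7],
    [0,1,100,0,0,0,0.7],
    [0,1,145,0,0,0,0.7],
    [0,1,172,0,0,0,0.7],
    [0,1,182,0,0,0,0.7],
    [0,1,184,0,0,0,-1],
    [0,1,184,0,0,0,-1],
    [0,1,184,0,0,0,-1]
  ]
}}

```text
time: 18.92
position: [0.407, -0.3319, 0.0156]
tool_rot: [0.73, 0.683, 0.0, 0.004]
ft_force: [0.1, 0.2, -0.7]
grip_width: 0.0517
```

Emit:
{"fn": "carry_out", "kwargs": {
  "series": [
    [0,0,0,0,0,0,-1],
    [0,0,0,0,0,0,-1],
    [0,0,0,0,0,0,-1]
  ]
}}

```text
time: 19.3
position: [0.407, -0.3321, 0.0163]
tool_rot: [0.73, 0.683, 0.0, 0.005]
ft_force: [-0.5, 0.8, 6.6]
grip_width: 0.0412
```

```bash
python3 - <<'E'
from h import *
plan((.612,.2072,.20),-4.3)
E
```

```text
t=19.30 pos [ 0.407  -0.3321  0.0163] yaw -3.8 grip 0.0412 F [-0.5  0.8  6.6] q6 -48
shift [ 550.7  169.8 -185.9] dist 606 [(array([0.4, 0.4, 0.5]), 'q6end', 23), (array([  -0.6,    0.7, -179.5]), 'q6end', -157)]
```

Emit:
{"fn": "carry_out", "kwargs": {
  "series": [
    [0,0,-60,0,0,0,-1],
    [0,0,-115,0,0,0,-1],
    [30,10,-165,0,0,0,-1],
    [80,25,-187,0,0,0,-1],
    [135,42,-187,0,0,0,-1],
    [190,60,-187,0,0,0,-1],
    [245,77,-187,0,0,0,-1],
    [300,94,-187,0,0,0,-1]
  ]
}}

```text
time: 20.3
position: [0.5195, -0.0359, 0.2015]
tool_rot: [0.73, 0.683, -0.0, 0.004]
ft_force: [0.9, -0.3, -3.7]
grip_width: 0.0416
```

Emit:
{"fn": "carry_out", "kwargs": {
  "series": [
    [50,16,0,0,0,0,-1],
    [105,33,0,0,0,0,-1],
    [160,48,0,0,0,0,-1],
    [210,65,0,0,0,0,-1],
    [245,74,0,0,0,0,-1],
    [250,75,0,0,0,0,-1],
    [250,75,0,0,0,0,-1]
  ]
}}

```text
time: 21.18
position: [0.61, 0.2082, 0.1993]
tool_rot: [0.73, 0.683, -0.001, 0.004]
ft_force: [-0.3, -0.8, -2.4]
grip_width: 0.0414
```

```bash
python3 - <<'E'
from h import *
c=snap('wrist','w10.png');pickle.dump(c,open('w10.pkl','wb'))
plan((.612,.2072,.073),-4.3)
E
```

```text
t=21.23 pos [0.6101 0.2075 0.1996] yaw -3.9 grip 0.0411 F [-0.4 -0.2 -3.5] q6 13
shift [  0.7   1.4 126.6] dist 127 [(array([0.2, 0.4, 0.4]), 'q6end', 23), (array([  -0.6,    0.4, -179.6]), 'q6end', -157)]
```

View pics/w10.png

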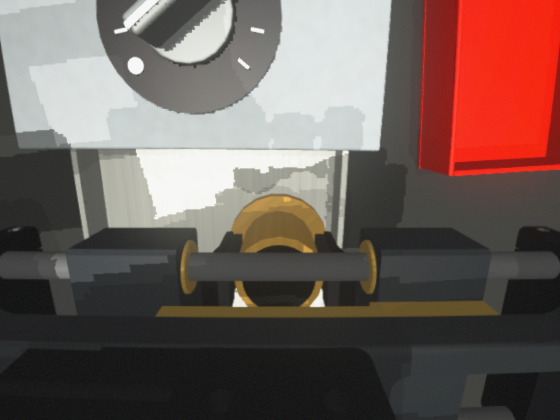

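Emit:
{"fn": "carry_out", "kwargs": {
  "series": [
    [0,1,40,0,0,0,-1],
    [0,1,80,0,0,0,-1],
    [0,1,108,0,0,0,-1],
    [0,1,121,0,0,0,-1],
    [0,1,126,0,0,0,-1],
    [0,1,126,0,0,0,-1]
  ]
}}

```text
time: 21.98
position: [0.6122, 0.2062, 0.0743]
tool_rot: [0.731, 0.683, -0.001, 0.004]
ft_force: [-0.1, 0.0, -2.7]
grip_width: 0.0418
```

Emit:
{"fn": "carry_out", "kwargs": {
  "series": [
    [0,0,0,0,0,0,0.3],
    [0,0,0,0,0,0,0.3],
    [0,0,0,0,0,0,0.3],
    [0,0,0,0,0,0,0.3],
    [0,0,-40,0,0,0,0.3],
    [0,0,-80,0,0,0,0.3],
    [0,0,-125,0,0,0,0.3],
    [0,0,-135,0,0,0,0.3]
  ]
}}

```text
time: 22.98
position: [0.6136, 0.2077, 0.2132]
tool_rot: [0.731, 0.683, 0.002, 0.006]
ft_force: [0.6, 0.5, 0.8]
grip_width: 0.0566
```

```bash
python3 - <<'E'
from h import *
plan((.631,-.16,.2),-4)
c=snap('wrist','w11.png');pickle.dump(c,open('w11.pkl','wb'))
E
```

```text
t=22.98 pos [0.6136 0.2077 0.2132] yaw -3.9 grip 0.0566 F [0.6 0.5 0.8] q6 13
shift [-365.6   42.1   15.6] dist 368 [(array([0.7, 0.3, 0.1]), 'q6end', -10), (array([  -0.5,    1.1, -179.9]), 'q6end', 170)]
```

View pics/w11.png

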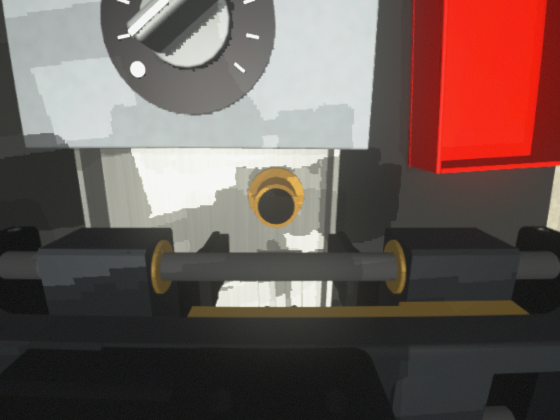

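Emit:
{"fn": "carry_out", "kwargs": {
  "series": [
    [-50,6,0,0,0,0,0.3],
    [-105,12,0,0,0,0,0.3],
    [-160,19,0,0,0,0,0.3],
    [-215,25,0,0,0,0,0.3],
    [-270,32,5,0,0,0,0.3],
    [-325,38,10,0,0,0,0.3],
    [-366,42,15,0,0,0,0.3],
    [-366,42,15,0,0,0,0.3]
  ]
}}

```text
time: 24.02
position: [0.6291, -0.1637, 0.1975]
tool_rot: [0.732, 0.681, 0.001, 0.004]
ft_force: [0.0, 0.5, -0.4]
grip_width: 0.0565
```

Emit:
{"fn": "carry_out", "kwargs": {
  "series": [
    [0,0,0,0,0,0,0.3]
  ]
}}

```text
time: 24.15
position: [0.6282, -0.1629, 0.1961]
tool_rot: [0.732, 0.681, 0.0, 0.003]
ft_force: [0.2, 0.7, 1.1]
grip_width: 0.0565
```

```bash
python3 - <<'E'
from h import *
c=snap('wrist','w12.png');pickle.dump(c,open('w12.pkl','wb'))
plan((.631,-.16,.011),-4)
print(proj(c,[(.631,-.16,.034),(.631,-.16,.008)]))
E
```

```text
t=24.20 pos [ 0.6281 -0.1629  0.1959] yaw -4.1 grip 0.0564 F [-0.3 -0.8 -0.5] q6 -20
shift [  3.8   1.9 184.9] dist 185 [(array([ 0.2,  0.2, -0.1]), 'q6end', -10), (array([  0.3,  -0.4, 179.9]), 'q6end', 170)]
[[280.6572274  189.374673  ]
 [280.3910191  185.15396095]]
```

View pics/w12.png

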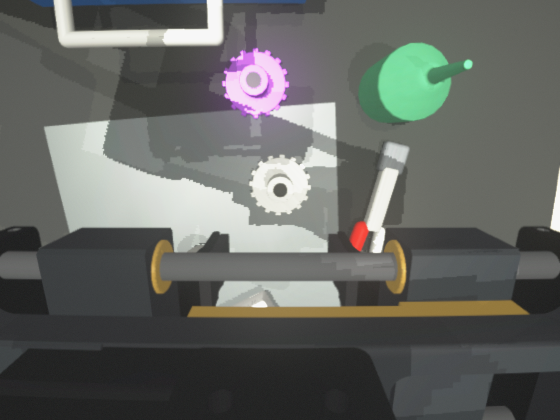

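Emit:
{"fn": "carry_out", "kwargs": {
  "series": [
    [4,2,50,0,0,0,0.3],
    [4,2,100,0,0,0,0.3],
    [4,2,145,0,0,0,0.3],
    [4,2,172,0,0,0,0.3],
    [4,2,183,0,0,0,0.3],
    [4,2,185,0,0,0,-1],
    [4,2,185,0,0,0,-1],
    [4,2,185,0,0,0,-1]
  ]
}}

```text
time: 25.2
position: [0.632, -0.1601, 0.0124]
tool_rot: [0.732, 0.681, 0.001, 0.004]
ft_force: [-0.0, 0.6, 0.3]
grip_width: 0.0343
```

Emit:
{"fn": "carry_out", "kwargs": {
  "series": [
    [0,0,0,0,0,0,-1],
    [0,0,0,0,0,0,-1],
    [0,0,0,0,0,0,-1]
  ]
}}

```text
time: 25.58
position: [0.632, -0.1601, 0.0126]
tool_rot: [0.732, 0.681, 0.001, 0.004]
ft_force: [-0.5, 1.4, -0.8]
grip_width: 0.0293
```

```bash
python3 - <<'E'
from h import *
plan((.4824,.2169,.20),-4.3)
E
```

```text
t=25.57 pos [ 0.632  -0.1601  0.0126] yaw -4.1 grip 0.0293 F [-0.5  1.4 -0.8] q6 -20
shift [ 364.3 -175.2 -190.4] dist 447 [(array([0.4, 0.3, 0.2]), 'q6end', 29), (array([  -0.4,    0.6, -179.8]), 'q6end', -151)]
```

Emit:
{"fn": "carry_out", "kwargs": {
  "series": [
    [0,0,-60,0,0,0,-1],
    [0,0,-115,0,0,0,-1],
    [30,-15,-165,0,0,0,-1],
    [80,-40,-190,0,0,0,-1],
    [130,-62,-190,0,0,0,-1],
    [180,-86,-190,0,0,0,-1],
    [230,-110,-190,0,0,0,-1],
    [280,-135,-190,0,0,0,-1]
  ]
}}

```text
time: 26.58
position: [0.5153, 0.1314, 0.2002]
tool_rot: [0.732, 0.681, 0.001, 0.004]
ft_force: [1.5, 0.2, -2.2]
grip_width: 0.0289
```

Emit:
{"fn": "carry_out", "kwargs": {
  "series": [
    [45,-22,0,0,0,0,-1],
    [75,-38,0,0,0,0,-1],
    [84,-41,0,0,0,0,-1],
    [84,-41,0,0,0,0,-1],
    [84,-41,0,0,0,0,-1]
  ]
}}

```text
time: 27.2
position: [0.4813, 0.2171, 0.1995]
tool_rot: [0.733, 0.68, 0.001, 0.004]
ft_force: [0.6, -0.8, -2.4]
grip_width: 0.0289
```

```bash
python3 - <<'E'
from h import *
c=snap('wrist','w13.png');pickle.dump(c,open('w13.pkl','wb'))
plan((.4824,.2169,.069),-4.3)
E
```

```text
t=27.25 pos [0.4813 0.217  0.1995] yaw -4.3 grip 0.0289 F [ 0.6 -0.4 -3.2] q6 17
shift [  0.6   0.2 130.5] dist 130 [(array([0.4, 0.3, 0. ]), 'q6end', 29), (array([  -0.4,    0.6, -180. ]), 'q6end', -151)]
```

View pics/w13.png

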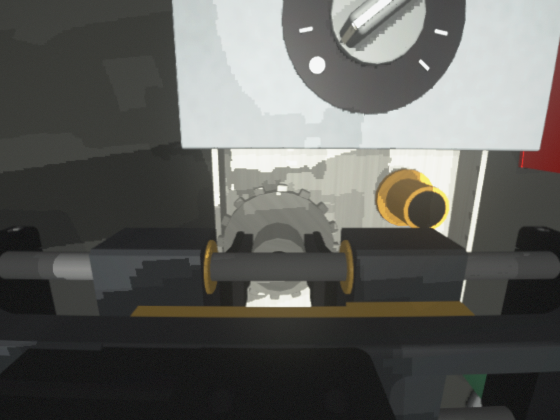

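Emit:
{"fn": "carry_out", "kwargs": {
  "series": [
    [-2,0,40,0,0,0,-1],
    [-2,0,80,0,0,0,-1],
    [-2,0,110,0,0,0,-1],
    [-2,0,124,0,0,0,-1],
    [-2,0,129,0,0,0,-1],
    [-2,0,130,0,0,0,-1]
  ]
}}

```text
time: 28.0
position: [0.4828, 0.2142, 0.07]
tool_rot: [0.733, 0.68, 0.001, 0.005]
ft_force: [0.4, 0.6, -3.7]
grip_width: 0.029
```

Emit:
{"fn": "carry_out", "kwargs": {
  "series": [
    [0,0,0,0,0,0,0.2],
    [0,0,0,0,0,0,0.2],
    [0,0,0,0,0,0,0.2],
    [0,0,0,0,0,0,0.2],
    [0,0,-40,0,0,0,0.2],
    [0,0,-80,0,0,0,0.35],
    [0,0,-120,0,0,0,0.35],
    [0,0,-135,0,0,0,0.35]
  ]
}}

```text
time: 29.0
position: [0.4829, 0.2153, 0.2074]
tool_rot: [0.733, 0.68, 0.003, 0.006]
ft_force: [0.6, -0.1, 0.0]
grip_width: 0.0587
```

```bash
python3 - <<'E'
from h import *
c=snap('top','t14.png');pickle.dump(c,open('t14.pkl','wb'))
c=snap('wrist','w14.png');pickle.dump(c,open('w14.pkl','wb'))
plan((.567,-.332,.2),-65.6)
E
```

```text
t=29.10 pos [0.4826 0.2151 0.2063] yaw -4.3 grip 0.0583 F [ 0.1 -0.4 -0.3] q6 17
shift [-539.3  125.     9.7] dist 554 [(array([ 0.7, -0.2, 61.3]), 'q6end', 35), (array([   0.2,    0.8, -118.7]), 'q6end', -145)]
```

View pics/w14.png

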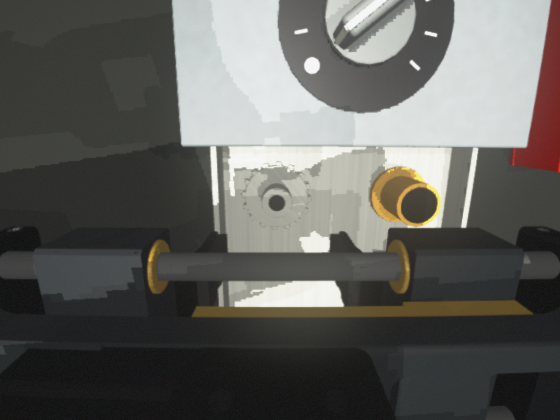

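View pics/t14.png

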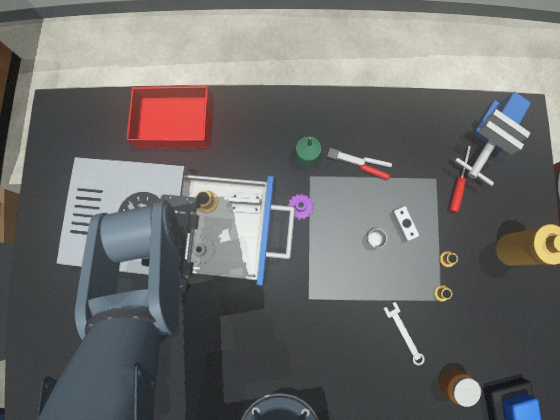

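Three parts are in the tray: sleeve at (207,201), bracket at (245,203) and sprocket at (200,250). The block is still on the bench at (405,223).

Emit:
{"fn": "carry_out", "kwargs": {
  "series": [
    [-50,12,0,0,0,7,0.35],
    [-105,24,0,0,0,14,0.35],
    [-160,37,0,0,0,21,0.35],
    [-215,50,0,0,0,28,0.35],
    [-270,62,0,0,0,35,0.35],
    [-325,75,0,0,0,42,0.35],
    [-380,88,0,0,0,50,0.35],
    [-435,100,0,0,0,56,0.35]
  ]
}}

```text
time: 30.1
position: [0.5488, -0.2274, 0.2065]
tool_rot: [0.967, 0.254, 0.004, 0.002]
ft_force: [0.6, 0.5, -0.4]
grip_width: 0.0587
```

```bash
python3 - <<'E'
from h import *
plan((.567,-.332,.2),-65.6)
E
```

```text
t=30.10 pos [ 0.5488 -0.2274  0.2065] yaw -60.5 grip 0.0587 F [ 0.6  0.5 -0.4] q6 27
shift [-35.7 100.    6.9] dist 106 [(array([ 0.3, -0.4,  5.1]), 'q6end', 35), (array([   0.6,    0.5, -174.9]), 'q6end', -145)]
```

Emit:
{"fn": "carry_out", "kwargs": {
  "series": [
    [-18,50,3,0,0,2,0.35],
    [-36,100,7,0,0,5,0.35],
    [-36,100,7,0,0,5,0.35],
    [-36,100,7,0,0,5,0.35]
  ]
}}

```text
time: 30.6
position: [0.5655, -0.331, 0.1975]
tool_rot: [0.977, 0.212, 0.002, -0.0]
ft_force: [0.4, -0.1, 0.8]
grip_width: 0.0586
```

```bash
python3 - <<'E'
from h import *
c=snap('wrist','w15.png');pickle.dump(c,open('w15.pkl','wb'))
plan((.567,-.332,.006),-65.6)
print(proj(c,[(.567,-.332,.03)]))
E
```

```text
t=30.65 pos [ 0.5657 -0.3304  0.1981] yaw -65.5 grip 0.0588 F [0.5 0.2 0.6] q6 25
shift [ -0.5   1.7 192.1] dist 192 [(array([ 0.1, -0.3,  0.1]), 'q6end', 35), (array([ 5.000e-01,  1.000e-01, -1.799e+02]), 'q6end', -145)]
[[279.50059279 190.94899378]]
```

View pics/w15.png

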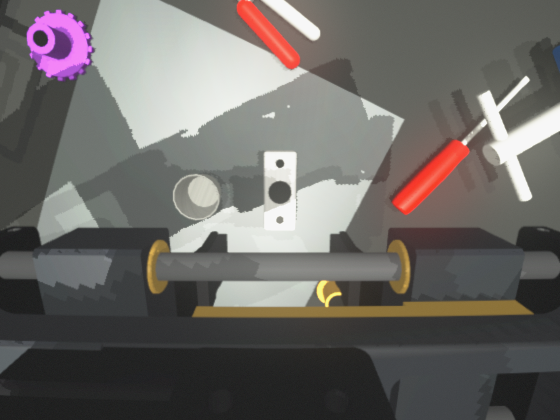

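Emit:
{"fn": "carry_out", "kwargs": {
  "series": [
    [0,2,50,0,0,0,0.35],
    [0,2,100,0,0,0,0.35],
    [0,2,150,0,0,0,0.35],
    [0,2,178,0,0,0,0.35],
    [0,2,189,0,0,0,0.35],
    [0,2,191,0,0,0,-1],
    [0,2,191,0,0,0,-1],
    [0,2,191,0,0,0,-1]
  ]
}}

```text
time: 31.65
position: [0.5682, -0.3324, 0.0087]
tool_rot: [0.977, 0.212, 0.003, 0.001]
ft_force: [-1.1, 3.1, 2.8]
grip_width: 0.0366
```

Emit:
{"fn": "carry_out", "kwargs": {
  "series": [
    [0,0,0,0,0,0,-1],
    [0,0,0,0,0,0,-1],
    [0,0,0,0,0,0,-1]
  ]
}}

```text
time: 32.02
position: [0.5682, -0.3324, 0.0087]
tool_rot: [0.977, 0.212, 0.003, 0.001]
ft_force: [-0.9, -0.9, -0.6]
grip_width: 0.036
```

```bash
python3 - <<'E'
from h import *
plan((.4692,.1076,.20),-4.3)
E
```

```text
t=32.02 pos [ 0.5682 -0.3324  0.0087] yaw -65.5 grip 0.0360 F [-0.9 -0.9 -0.6] q6 25
shift [  93.7 -440.9 -192. ] dist 490 [(array([  0.3,  -0.2, -61.2]), 'q6end', 17), (array([ -0.3,  -0.4, 118.8]), 'q6end', -163)]
```

Emit:
{"fn": "carry_out", "kwargs": {
  "series": [
    [0,0,-60,0,0,0,-1],
    [0,0,-115,0,0,0,-1],
    [5,-25,-165,0,0,-5,-1],
    [15,-75,-192,0,0,-15,-1],
    [28,-130,-192,0,0,-25,-1],
    [40,-185,-192,0,0,-35,-1],
    [51,-240,-192,0,0,-45,-1],
    [62,-295,-192,0,0,-55,-1]
  ]
}}

```text
time: 33.02
position: [0.5001, -0.0366, 0.2003]
tool_rot: [0.767, 0.642, 0.003, 0.002]
ft_force: [0.7, 0.8, -2.6]
grip_width: 0.0355
```

```bash
python3 - <<'E'
from h import *
plan((.4692,.1076,.20),-4.3)
E
```

```text
t=33.02 pos [ 0.5001 -0.0366  0.2003] yaw -10.2 grip 0.0355 F [ 0.7  0.8 -2.6] q6 -7
shift [ 1.365e+02 -5.590e+01  1.000e-01] dist 148 [(array([ 0.4, -0.1, -5.9]), 'q6end', 17), (array([-1.000e-01, -6.000e-01,  1.741e+02]), 'q6end', -163)]
```

Emit:
{"fn": "carry_out", "kwargs": {
  "series": [
    [45,-18,0,0,0,-2,-1],
    [90,-36,0,0,0,-4,-1],
    [130,-53,0,0,0,-6,-1],
    [136,-56,0,0,0,-6,-1],
    [136,-56,0,0,0,-6,-1],
    [136,-56,0,0,0,-6,-1]
  ]
}}

```text
time: 33.78
position: [0.4696, 0.1061, 0.2001]
tool_rot: [0.733, 0.68, 0.003, 0.003]
ft_force: [0.3, -0.1, -2.1]
grip_width: 0.0357
```

```bash
python3 - <<'E'
from h import *
c=snap('wrist','w16.png');pickle.dump(c,open('w16.pkl','wb'))
plan((.4692,.1076,.065),-4.3)
E
```

```text
t=33.83 pos [0.4696 0.106  0.2001] yaw -4.3 grip 0.0358 F [-0.9 -0.3 -3.3] q6 4
shift [  1.6  -1.5 135.1] dist 135 [(array([ 0.4, -0. ,  0. ]), 'q6end', 17), (array([   0. ,    0.7, -180. ]), 'q6end', -163)]
```

View pics/w16.png

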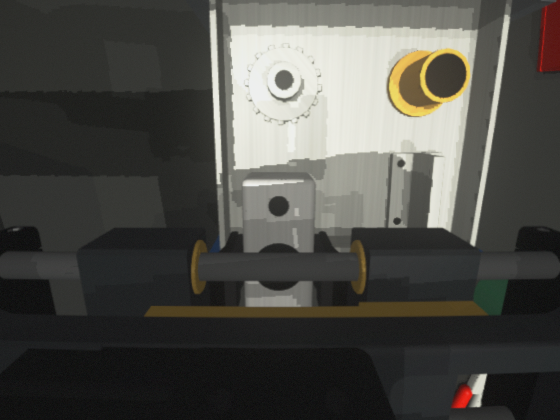

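Emit:
{"fn": "carry_out", "kwargs": {
  "series": [
    [1,2,45,0,0,0,-1],
    [1,2,90,0,0,0,-1],
    [1,2,117,0,0,0,-1],
    [1,2,130,0,0,0,-1],
    [1,2,134,0,0,0,-1],
    [1,2,135,0,0,0,-1]
  ]
}}

```text
time: 34.58
position: [0.4727, 0.1059, 0.0707]
tool_rot: [0.733, 0.68, 0.003, 0.003]
ft_force: [-12.3, 0.1, 59.0]
grip_width: 0.0358
```

Emit:
{"fn": "carry_out", "kwargs": {
  "series": [
    [0,0,0,0,0,0,0.1],
    [0,0,0,0,0,0,0.1],
    [0,0,0,0,0,0,0.1],
    [0,0,0,0,0,0,0.1],
    [0,0,-40,0,0,0,0.1],
    [0,0,-80,0,0,0,0.1],
    [0,0,-120,0,0,0,0.1],
    [0,0,-150,0,0,0,0.1]
  ]
}}

```text
time: 35.58
position: [0.4715, 0.1059, 0.2218]
tool_rot: [0.733, 0.68, 0.003, 0.003]
ft_force: [-0.2, 0.4, -0.9]
grip_width: 0.0477
```

```bash
python3 - <<'E'
from h import *
c=snap('wrist','w17.png');pickle.dump(c,open('w17.pkl','wb'))
c=snap('scene','s17.png')
c=snap('top','t17.png');pickle.dump(c,open('t17.pkl','wb'))
plan((.530,-.021,.25),85.7)
E
```

```text
t=35.73 pos [0.4722 0.106  0.2215] yaw -4.3 grip 0.0476 F [ 0.1 -0.1 -0.1] q6 4
shift [-122.2   67.5  -27.7] dist 142 [(array([ 0.5, -0.5, 90. ]), 'q6end', 92), (array([  0.5,   0.5, -90. ]), 'q6end', -88)]
```

View pics/t17.png

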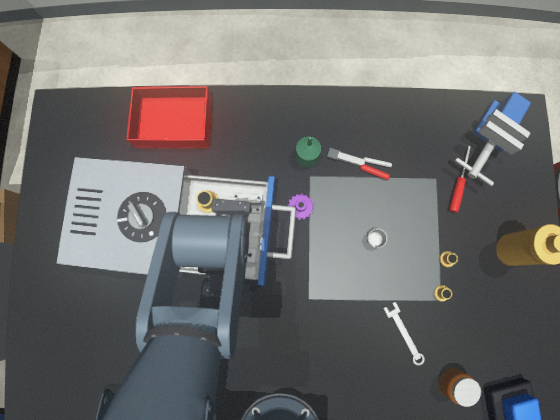

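View pics/w17.png

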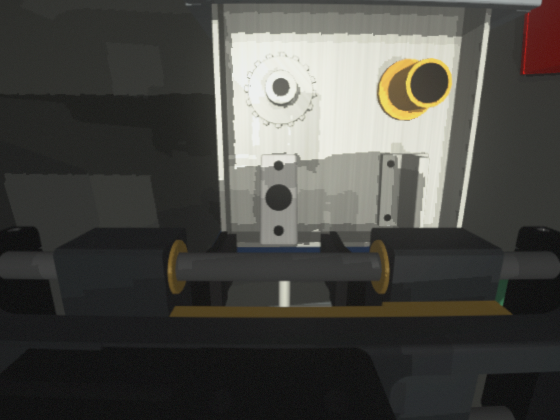

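View pics/s17.png

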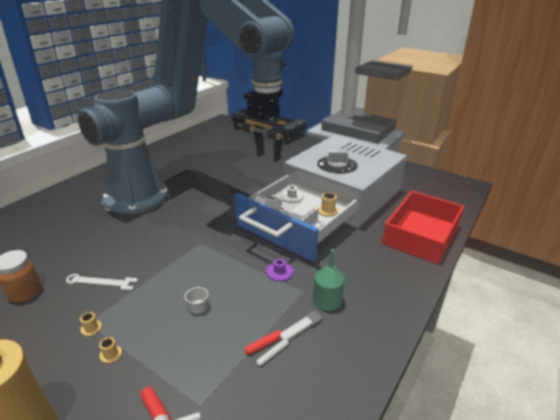

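```bash
python3 - <<'E'
from h import *
c=pickle.load(open('w17.pkl','rb'))
e=np.array([np.cos(1.496),np.sin(1.496)]); n=np.array([-e[1],e[0]])
T=np.array([.5622,.4125])-.246*e
for uv,z in [((278,166),.085),((279,197),.085),((278,231),.085),((281,87),.089),((429,83),.107),((391,163),.063),((387,217),.063)]:
    d=pix2plane(c,[uv],z)[0,:2]-T; print(uv,z,(d@e).round(4),(d@n).round(4))
crop(c,200,130,480,260,2.8,'w17c.png')
crop(pickle.load(open('t17.pkl','rb')),50,150,310,300,3,'t17c.png')
E
```

```text
(278, 166) 0.085 -0.0344 0.0672
(279, 197) 0.085 -0.0659 0.0663
(278, 231) 0.085 -0.1023 0.0673
(281, 87) 0.089 0.0392 0.0644
(429, 83) 0.107 0.041 -0.0653
(391, 163) 0.063 -0.0337 -0.0542
(387, 217) 0.063 -0.094 -0.055
```

View pics/w17c.png

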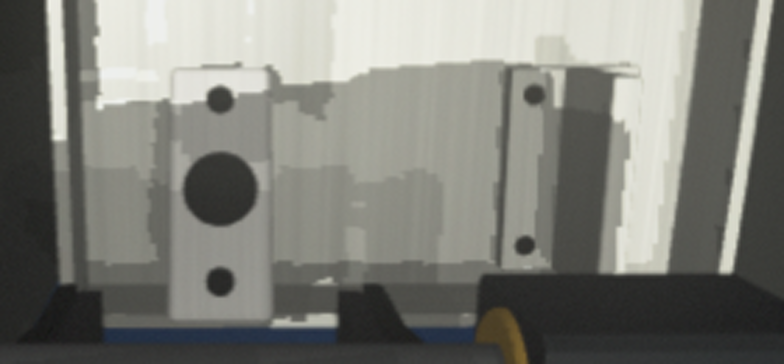

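View pics/t17c.png

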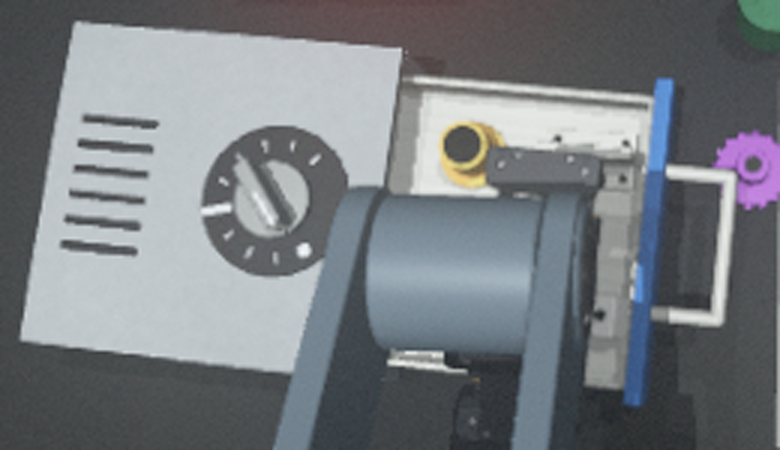

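```bash
python3 - <<'E'
from h import *
c=pickle.load(open('w17.pkl','rb'))
e=np.array([np.cos(1.496),np.sin(1.496)]); n=np.array([-e[1],e[0]])
T=np.array([.5622,.4125])-.246*e
def W(x,y,z): return [*(T+x*e+y*n),z]
def cr(x,y,z): p=proj(c,[W(x,y,z)])[0]; return ((p-[200,130]+.5)*2.8).round(0)
for a in [(-.128,.03,.055),(-.128,.03,.114),(-.11,.0665,.085),(-.11,.0665,.055),(-.02,.0665,.085),(-.02,.0485,.085),(-.02,.0845,.085),(-.11,.0485,.085),(-.11,.0845,.085),(-.11,.0485,.1),(-.11,.0845,.1)]: print(a,cr(*a))
print(c['position'])
E
```

```text
(-0.128, 0.03, 0.055) [309. 319.]
(-0.128, 0.03, 0.114) [327. 380.]
(-0.11, 0.0665, 0.085) [222. 303.]
(-0.11, 0.0665, 0.055) [221. 278.]
(-0.02, 0.0665, 0.085) [222.  61.]
(-0.02, 0.0485, 0.085) [273.  61.]
(-0.02, 0.0845, 0.085) [171.  61.]
(-0.11, 0.0485, 0.085) [270. 303.]
(-0.11, 0.0845, 0.085) [174. 304.]
(-0.11, 0.0485, 0.1) [273. 318.]
(-0.11, 0.0845, 0.1) [172. 318.]
[0.47442996 0.17175858 0.38456242]
```

```bash
python3 - <<'E'
from h import *
im=cv2.imread('pics/s17.png')[165:265,225:365]
cv2.imwrite('pics/s17c.png',cv2.resize(im,None,fx=5.6,fy=5.6,interpolation=cv2.INTER_CUBIC))
E
```

```text
(no output)
```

View pics/s17c.png

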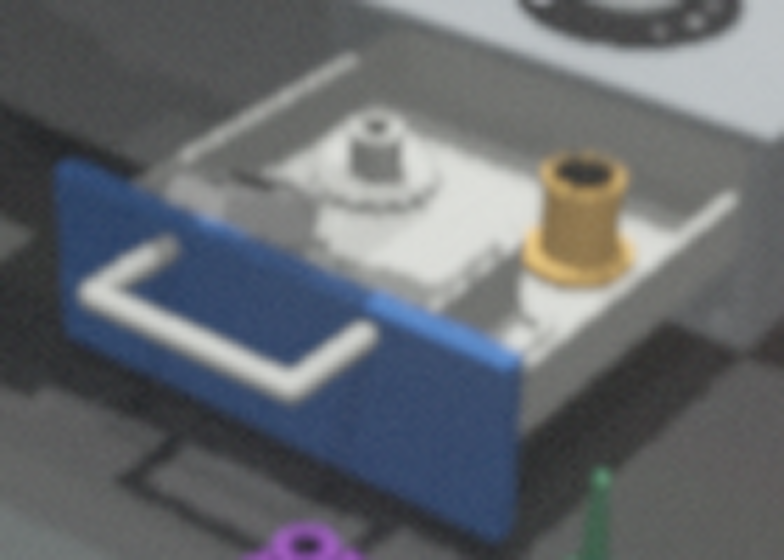

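Emit:
{"fn": "carry_out", "kwargs": {
  "series": [
    [-10,5,-10,0,0,10,0.15],
    [-25,13,-15,0,0,20,0.15],
    [-40,21,-20,0,0,30,0.15],
    [-60,31,-25,0,0,40,0.15],
    [-80,42,-28,0,0,50,0.15],
    [-100,53,-28,0,0,60,0.15],
    [-115,63,-28,0,0,70,0.15],
    [-122,67,-28,0,0,80,0.15]
  ]
}}

```text
time: 36.72
position: [0.529, -0.0215, 0.2479]
tool_rot: [0.999, 0.046, 0.004, 0.0]
ft_force: [-1.5, -0.1, -0.1]
grip_width: 0.0498
```

```bash
python3 - <<'E'
from h import *
c=snap('wrist','w18.png');pickle.dump(c,open('w18.pkl','wb'))
c=snap('top','t18.png');pickle.dump(c,open('t18.pkl','wb'))
crop(c,50,150,310,300,3,'t18c.png')
plan((.530,-.021,.25),85.7)
E
```

```text
t=36.83 pos [ 0.529  -0.0214  0.2481] yaw -84.4 grip 0.0499 F [1.2 0.8 0.5] q6 70
shift [ 1.1 -0.3 -1.9] dist 2 [(array([-0. , -0.4,  9.9]), 'q6end', 92), (array([   0.7,   -0. , -170.1]), 'q6end', -88)]
```

View pics/w18.png

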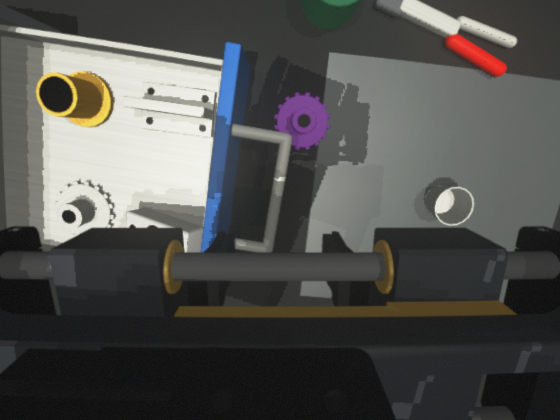

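View pics/t18c.png

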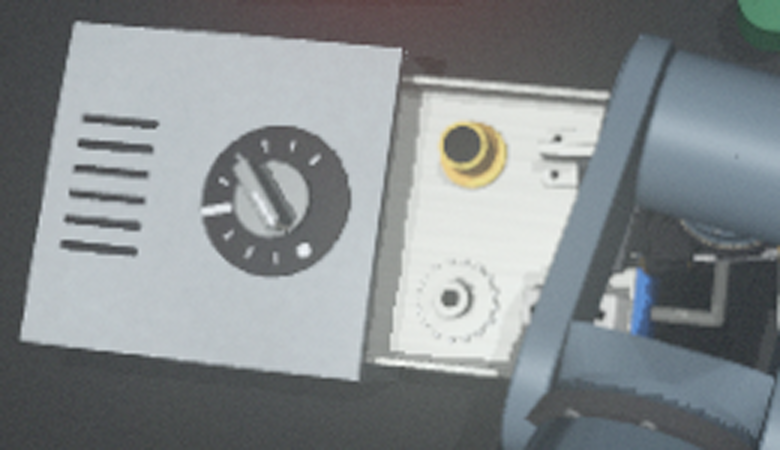

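```bash
python3 - <<'E'
from h import *
c=pickle.load(open('w18.pkl','rb'))
e=np.array([np.cos(1.496),np.sin(1.496)]); n=np.array([-e[1],e[0]])
T=np.array([.5622,.4125])-.246*e
pts=[]
for x in (-.11,-.02):
  for y in (.0485,.0845):
    for z in (.055,.085): pts.append(proj(c,[[*(T+x*e+y*n),z]])[0])
print(np.round(pts,0))
crop(c,100,190,240,260,5.6,'w18c.png',pts)
E
```

```text
[[208. 216.]
 [202. 223.]
 [205. 243.]
 [199. 252.]
 [135. 204.]
 [123. 210.]
 [134. 231.]
 [122. 240.]]
```

View pics/w18c.png

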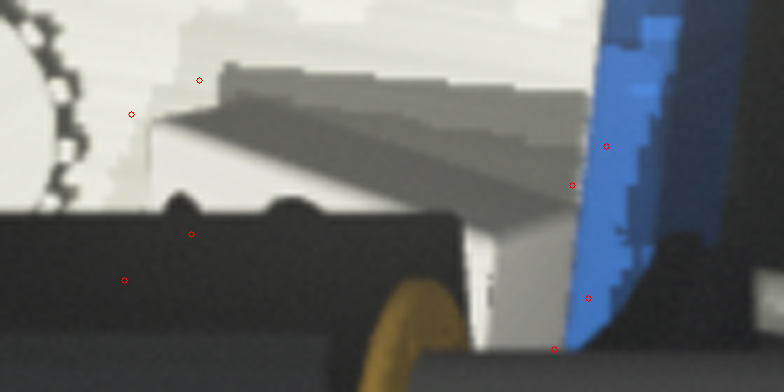

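```bash
python3 - <<'E'
from h import *
c=pickle.load(open('w18.pkl','rb'))
e=np.array([np.cos(1.496),np.sin(1.496)]); n=np.array([-e[1],e[0]])
T=np.array([.5622,.4125])-.246*e
for name,uv in dict(topfront=(490,235),botfront=(573,207),toprear=(150,120),botrear=(235,95)).items():
  u=(100+uv[0]/5.6-.5,190+uv[1]/5.6-.5)
  for z in np.arange(.055,.13,.01):
    d=pix2plane(c,[u],z)[0,:2]-T
    print(name,round(z,3),(d@e).round(4),(d@n).round(4))
E
```

```text
topfront 0.055 -0.0866 0.0732
topfront 0.065 -0.0892 0.0694
topfront 0.075 -0.0918 0.0656
topfront 0.085 -0.0943 0.0618
topfront 0.095 -0.0969 0.058
topfront 0.105 -0.0995 0.0542
topfront 0.115 -0.1021 0.0503
topfront 0.125 -0.1047 0.0465
botfront 0.055 -0.1042 0.0636
botfront 0.065 -0.1063 0.0601
botfront 0.075 -0.1084 0.0565
botfront 0.085 -0.1105 0.053
botfront 0.095 -0.1126 0.0494
botfront 0.105 -0.1147 0.0459
botfront 0.115 -0.1168 0.0423
botfront 0.125 -0.1189 0.0388
toprear 0.055 -0.0096 0.0593
toprear 0.065 -0.0143 0.0559
toprear 0.075 -0.0191 0.0525
toprear 0.085 -0.0238 0.0491
toprear 0.095 -0.0286 0.0456
toprear 0.105 -0.0333 0.0422
toprear 0.115 -0.0381 0.0388
toprear 0.125 -0.0428 0.0353
botrear 0.055 -0.028 0.0505
botrear 0.065 -0.0322 0.0473
botrear 0.075 -0.0365 0.0441
botrear 0.085 -0.0407 0.041
botrear 0.095 -0.0449 0.0378
botrear 0.105 -0.0492 0.0346
botrear 0.115 -0.0534 0.0314
botrear 0.125 -0.0576 0.0282
```

```bash
python3 - <<'E'
from h import *
crop(pickle.load(open('t14.pkl','rb')),170,170,300,290,5,'t14c.png')
crop(pickle.load(open('w16.pkl','rb')),200,150,480,260,2.8,'w16c.png')
E
```

```text
(no output)
```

View pics/t14c.png

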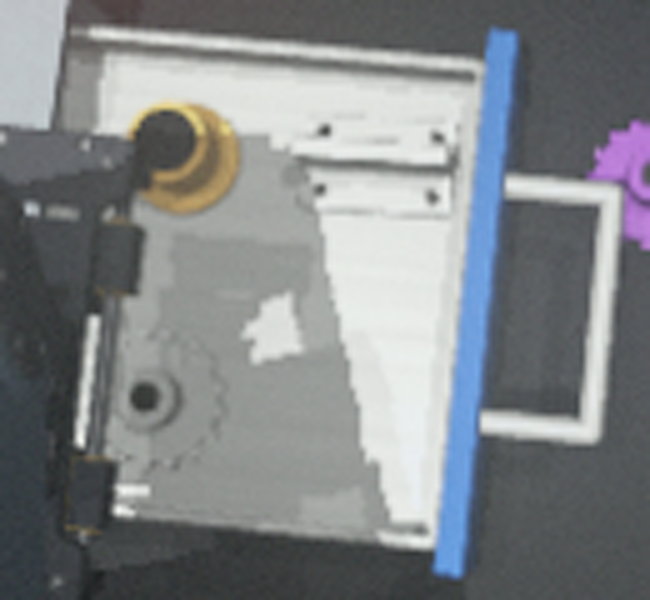

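```bash
python3 - <<'E'
from h import *
c=pickle.load(open('t14.pkl','rb'))
e=np.array([np.cos(1.496),np.sin(1.496)]); n=np.array([-e[1],e[0]])
T=np.array([.5622,.4125])-.246*e
for nm,uv,z in [('blue in',(462,300),.114),('blue out',(493,300),.114),('strip',(447,300),.09),('strip@floor',(447,300),.055),('strip end@.09',(458,300),.09),('handle',(600,310),.104)]:
    d=pix2plane(c,[(170+uv[0]/5-.5,170+uv[1]/5-.5)],z)[0,:2]-T; print(nm,(d@e).round(4),(d@n).round(4))
crop(pickle.load(open('t18.pkl','rb')),170,170,300,290,5,'t18d.png')
E
```

```text
blue in -0.1161 0.002
blue out -0.1314 0.0006
strip -0.1067 0.0002
strip@floor -0.1038 -0.0035
strip end@.09 -0.1122 -0.0003
handle -0.1845 -0.0005
```

View pics/w16c.png

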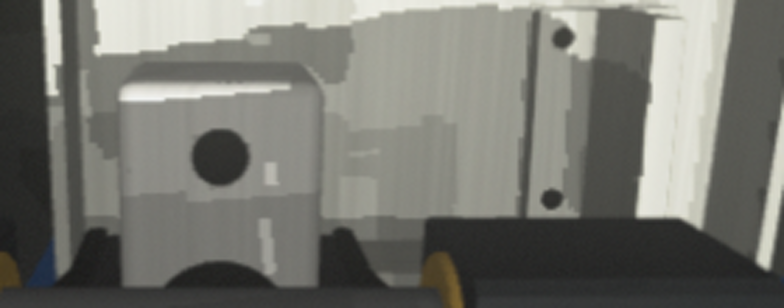

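View pics/t18d.png

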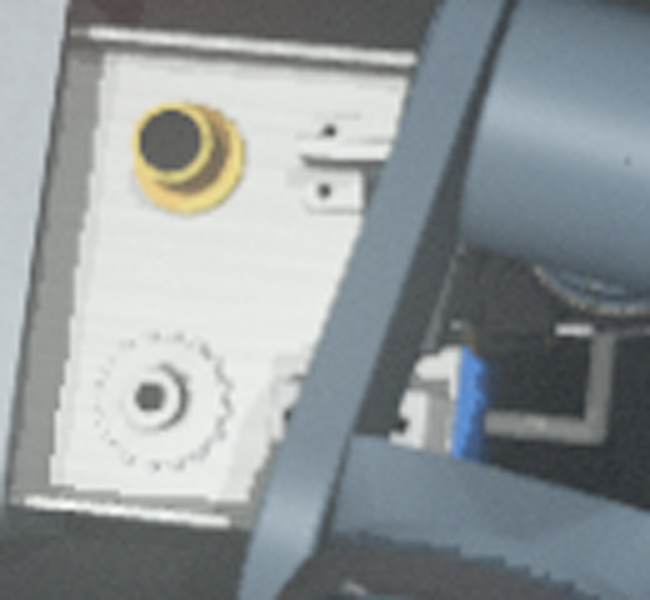

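```bash
python3 - <<'E'
from h import *
e=np.array([np.cos(1.496),np.sin(1.496)]); n=np.array([-e[1],e[0]])
T=np.array([.5622,.4125])-.246*e
p=T-.068*e+.0665*n; print(p)
plan((*p,.225),-4.3)
E
```

```text
[0.47242178 0.10434724]
t=36.83 pos [ 0.529  -0.0214  0.2481] yaw -84.4 grip 0.0499 F [1.2 0.8 0.5] q6 70
shift [ -44.2 -130.7   22.7] dist 140 [(array([  0.3,  -0.3, -80.1]), 'q6end', 17), (array([-0.4, -0.4, 99.9]), 'q6end', -163)]
```

Emit:
{"fn": "carry_out", "kwargs": {
  "series": [
    [-6,-16,0,0,0,-10,0.15],
    [-12,-33,0,0,0,-20,0.15],
    [-18,-50,3,0,0,-30,0.15],
    [-24,-70,8,0,0,-40,0.15],
    [-30,-90,13,0,0,-50,0.15],
    [-36,-110,18,0,0,-60,0.15],
    [-44,-130,22,0,0,-70,0.15],
    [-44,-131,22,0,0,-80,0.15]
  ]
}}

```text
time: 37.83
position: [0.47, 0.1063, 0.224]
tool_rot: [0.73, 0.684, 0.001, 0.001]
ft_force: [-0.4, -1.0, -0.5]
grip_width: 0.0497
```

Emit:
{"fn": "carry_out", "kwargs": {
  "series": [
    [0,0,0,0,0,0,0.15],
    [0,0,0,0,0,0,0.15]
  ]
}}

```text
time: 38.08
position: [0.4693, 0.1064, 0.2232]
tool_rot: [0.73, 0.683, 0.001, 0.0]
ft_force: [-0.2, -0.2, 0.2]
grip_width: 0.0505
```

```bash
python3 - <<'E'
from h import *
c=snap('wrist','w19.png');pickle.dump(c,open('w19.pkl','wb'))
plan((.4724,.1043,.08),-4.3)
print(proj(c,[(.4724,.1043,.105),(.4724,.1043,.09)]))
crop(c,200,130,480,260,2.8,'w19c.png')
E
```

```text
t=38.12 pos [0.4697 0.1063 0.2235] yaw -3.8 grip 0.0500 F [ 0.7 -0.2 -0. ] q6 3
shift [ -1.9   2.6 143.5] dist 144 [(array([ 0.1, -0. ,  0.5]), 'q6end', 17), (array([ 1.000e-01,  2.000e-01, -1.795e+02]), 'q6end', -163)]
[[282.30034825 203.75438348]
 [282.09654267 200.27409926]]
```

View pics/w19c.png

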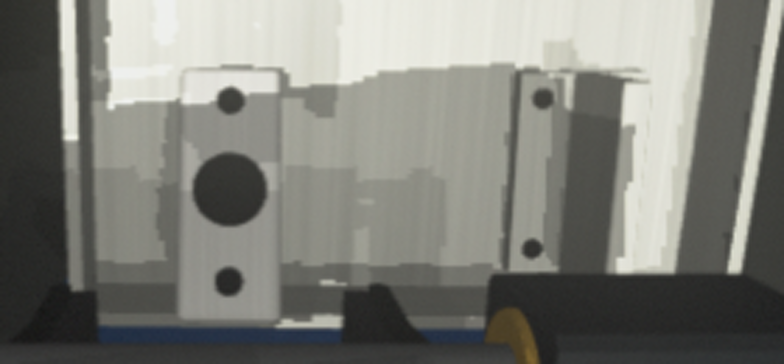

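Emit:
{"fn": "carry_out", "kwargs": {
  "series": [
    [-1,2,50,0,0,0,0.15],
    [-1,2,95,0,0,0,0.15],
    [-1,2,125,0,0,0,0.15],
    [-1,2,138,0,0,0,0.15],
    [-1,2,142,0,0,0,0.15],
    [-1,2,142,0,0,0,-1],
    [-1,2,142,0,0,0,-1],
    [-1,2,142,0,0,0,-1]
  ],
  "force": 8
}}

```text
time: 39.12
position: [0.4727, 0.1053, 0.0825]
tool_rot: [0.73, 0.683, 0.002, 0.001]
ft_force: [-0.2, 0.3, 2.6]
grip_width: 0.0363
```

Emit:
{"fn": "carry_out", "kwargs": {
  "series": [
    [0,0,-8,0,0,0,-1],
    [0,0,-15,0,0,0,-1],
    [12,0,-18,0,0,0,-1],
    [24,0,-18,0,0,0,-1],
    [30,0,-18,0,0,0,-1],
    [30,0,-18,0,0,0,-1]
  ]
}}

```text
time: 39.88
position: [0.4743, 0.1359, 0.1002]
tool_rot: [0.73, 0.684, 0.002, 0.001]
ft_force: [1.3, 0.5, -2.8]
grip_width: 0.0361
```

```bash
python3 - <<'E'
from h import *
c=snap('wrist','w20.png');pickle.dump(c,open('w20.pkl','wb'))
plan((.4724,.1343,.066),-4.3)
E
```

```text
t=39.92 pos [0.4743 0.1356 0.1002] yaw -3.7 grip 0.0356 F [ 0.2 -0.9 -1.6] q6 7
shift [-1.4 -2.  34.2] dist 34 [(array([ 0.2, -0. ,  0.6]), 'q6end', 20), (array([ 1.000e-01,  3.000e-01, -1.794e+02]), 'q6end', -160)]
```

View pics/w20.png

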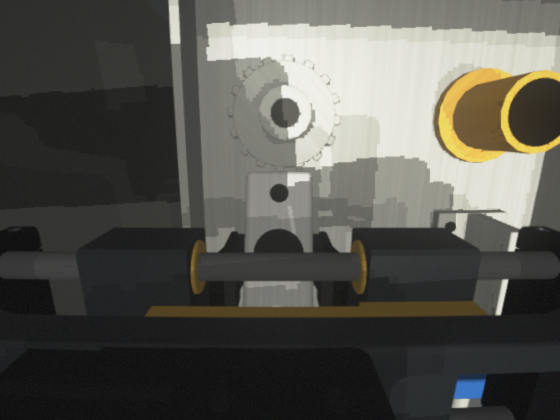

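Emit:
{"fn": "carry_out", "kwargs": {
  "series": [
    [-8,-1,0,0,0,0,-1],
    [-17,-1,5,0,0,0,-1],
    [-17,-1,12,0,0,0,-1],
    [-17,-1,19,0,0,0,-1],
    [-17,-1,25,0,0,0,-1]
  ]
}}

```text
time: 40.55
position: [0.4725, 0.1183, 0.0749]
tool_rot: [0.73, 0.684, 0.001, 0.001]
ft_force: [-0.8, -3.4, 0.7]
grip_width: 0.0361
```

Emit:
{"fn": "carry_out", "kwargs": {
  "series": [
    [0,0,4,0,0,0,-1],
    [0,0,8,0,0,0,-1]
  ]
}}

```text
time: 40.8
position: [0.4727, 0.1184, 0.0666]
tool_rot: [0.73, 0.684, 0.002, 0.001]
ft_force: [0.6, -1.9, 0.3]
grip_width: 0.0359
```

Emit:
{"fn": "carry_out", "kwargs": {
  "series": [
    [0,0,0,0,0,0,-1]
  ]
}}

```text
time: 40.92
position: [0.4726, 0.1186, 0.0663]
tool_rot: [0.73, 0.684, 0.001, 0.001]
ft_force: [-0.3, -1.0, -1.3]
grip_width: 0.0359
```

Emit:
{"fn": "carry_out", "kwargs": {
  "series": [
    [0,0,3,0,0,0,-1],
    [0,0,5,0,0,0,-1],
    [0,0,5,0,0,0,-1],
    [0,0,4,0,0,0,0.1],
    [0,0,4,0,0,0,0.1],
    [0,0,4,0,0,0,0.1],
    [0,0,0,0,0,0,0.1]
  ]
}}

```text
time: 41.8
position: [0.4723, 0.1186, 0.0661]
tool_rot: [0.73, 0.684, 0.001, 0.001]
ft_force: [-0.4, 1.3, 0.8]
grip_width: 0.0477
```

Emit:
{"fn": "carry_out", "kwargs": {
  "series": [
    [0,0,-40,0,0,0,0.1],
    [0,0,-80,0,0,0,0.1],
    [0,0,-120,0,0,0,0.1],
    [0,0,-155,0,0,0,0.1],
    [0,0,-155,0,0,0,0.1],
    [0,0,-155,0,0,0,0.1]
  ]
}}

```text
time: 42.55
position: [0.4711, 0.1185, 0.2205]
tool_rot: [0.73, 0.684, 0.001, 0.0]
ft_force: [0.8, -0.1, -0.5]
grip_width: 0.0477
```

```bash
python3 - <<'E'
from h import *
c=snap('wrist','w21.png');pickle.dump(c,open('w21.pkl','wb'))
plan((.530,-.021,.25),85.7-180)
e=np.array([np.cos(1.496),np.sin(1.496)]); n=np.array([-e[1],e[0]])
T=np.array([.5622,.4125])-.246*e
pts=[proj(c,[[*(T+x*e+y*n),.085]])[0] for x in (-.099,-.009) for y in (.0485,.0845)]
crop(c,200,60,480,260,2.8,'w21c.png',pts)
E
```

```text
t=42.60 pos [0.4708 0.1185 0.22  ] yaw -3.7 grip 0.0479 F [ 0.6 -0.2 -0.3] q6 5
shift [-135.4   68.2  -30.1] dist 155 [(array([  0. ,  -0. , -89.4]), 'q6end', -88), (array([-0. , -0. , 90.6]), 'q6end', 92)]
```

View pics/w21c.png

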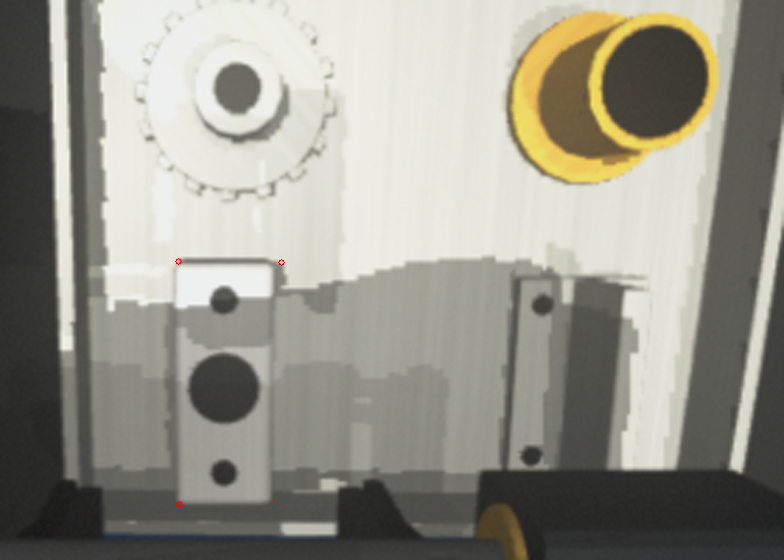

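Emit:
{"fn": "carry_out", "kwargs": {
  "series": [
    [-15,7,-10,0,0,-10,0.15],
    [-30,14,-20,0,0,-20,0.15],
    [-47,23,-30,0,0,-30,0.15],
    [-64,32,-30,0,0,-40,0.15],
    [-82,41,-30,0,0,-50,0.15],
    [-100,50,-30,0,0,-60,0.15],
    [-118,60,-30,0,0,-70,0.15],
    [-135,68,-30,0,0,-80,0.15]
  ]
}}

```text
time: 43.6
position: [0.5292, -0.0211, 0.248]
tool_rot: [0.117, 0.993, 0.0, -0.002]
ft_force: [-0.1, -0.5, 0.2]
grip_width: 0.0503
```

Emit:
{"fn": "carry_out", "kwargs": {
  "series": [
    [0,0,0,0,0,-9,0.15],
    [0,0,0,0,0,-9,0.15],
    [0,0,0,0,0,-9,0.15]
  ]
}}

```text
time: 43.98
position: [0.5286, -0.0208, 0.247]
tool_rot: [0.04, 0.999, 0.001, -0.003]
ft_force: [-0.2, -0.4, -0.6]
grip_width: 0.0498
```

```bash
python3 - <<'E'
from h import *
c=snap('wrist','w22.png');pickle.dump(c,open('w22.pkl','wb'))
plan((.530,-.0205,.084),85.7)
print(proj(c,[(.530,-.0205,.104)]))
E
```

```text
t=44.02 pos [ 0.5288 -0.0208  0.2473] yaw 85.5 grip 0.0503 F [-0.5  0.6  1.1] q6 -100
shift [ -2.1   0.2 163.3] dist 163 [(array([ 0.1, -0.3, -0.2]), 'q6end', -88), (array([-5.000e-01, -1.000e-01,  1.798e+02]), 'q6end', 92)]
[[278.7585511 199.6481323]]
```

View pics/w22.png

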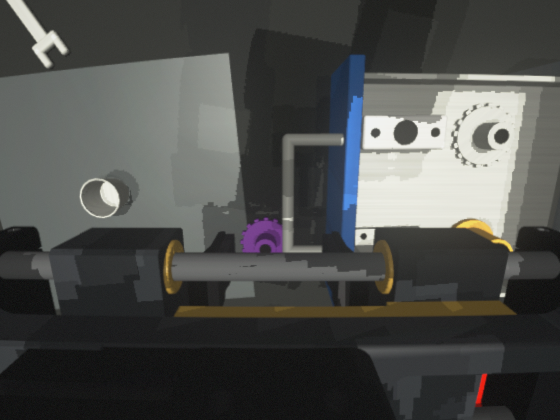

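Emit:
{"fn": "carry_out", "kwargs": {
  "series": [
    [-2,8,50,0,0,0,0.15],
    [-2,8,95,0,0,0,0.15],
    [-2,8,135,0,0,0,0.15],
    [-2,8,157,0,0,0,0.15],
    [-2,8,163,0,0,0,0.15],
    [-2,8,163,0,0,0,-1],
    [-2,8,163,0,0,0,-1],
    [-2,8,163,0,0,0,-1]
  ],
  "force": 30
}}

```text
time: 45.02
position: [0.5313, -0.0128, 0.0853]
tool_rot: [0.039, 0.999, 0.001, -0.002]
ft_force: [0.5, -0.7, -0.0]
grip_width: 0.0278
```

Emit:
{"fn": "carry_out", "kwargs": {
  "series": [
    [0,0,0,0,0,0,-1],
    [0,0,0,0,0,0,-1],
    [0,0,0,0,0,0,-1]
  ]
}}

```text
time: 45.4
position: [0.5317, -0.0126, 0.0859]
tool_rot: [0.039, 0.999, 0.001, -0.001]
ft_force: [-0.6, 1.1, 4.6]
grip_width: 0.0111
```

```bash
python3 - <<'E'
from h import *
plan((.5479,.2077,.0836),85.7)
E
```

```text
t=45.40 pos [ 0.5317 -0.0126  0.0859] yaw 85.5 grip 0.0111 F [-0.6  1.1  4.6] q6 -99
shift [  1.2 220.9   2.6] dist 221 [(array([ 0.1, -0.1, -0.2]), 'q6end', -65), (array([-2.000e-01, -1.000e-01,  1.798e+02]), 'q6end', 115)]
```

Push slowly so the parts don't slide.

Emit:
{"fn": "carry_out", "kwargs": {
  "series": [
    [0,8,0,0,0,0,-1],
    [0,20,0,0,0,0,-1],
    [0,34,0,0,0,0,-1],
    [0,48,0,0,0,0,-1],
    [0,62,0,0,0,0,-1],
    [0,76,0,0,0,0,-1],
    [0,90,0,0,0,0,-1],
    [0,104,0,0,0,0,-1]
  ]
}}

```text
time: 46.4
position: [0.5396, 0.0921, 0.086]
tool_rot: [0.039, 0.999, 0.001, -0.001]
ft_force: [-1.1, -3.0, 3.2]
grip_width: 0.0105
```

Emit:
{"fn": "carry_out", "kwargs": {
  "series": [
    [0,14,0,0,0,0,-1],
    [0,28,0,0,0,0,-1],
    [1,42,0,0,0,0,-1],
    [1,56,0,0,0,0,-1],
    [1,70,0,0,0,0,-1],
    [1,84,0,0,0,0,-1],
    [1,98,0,0,0,0,-1],
    [1,106,0,0,0,0,-1]
  ]
}}

```text
time: 47.4
position: [0.5478, 0.1989, 0.086]
tool_rot: [0.039, 0.999, 0.001, -0.0]
ft_force: [4.3, -3.4, -3.2]
grip_width: 0.0107
```

```bash
python3 - <<'E'
from h import *
plan((.5479,.2077,.0836),85.7)
E
```

```text
t=47.40 pos [0.5478 0.1989 0.086 ] yaw 85.5 grip 0.0107 F [ 4.3 -3.4 -3.2] q6 -77
shift [0.6 8.8 2.5] dist 9 [(array([ 0.1, -0.1, -0.2]), 'q6end', -65), (array([-1.000e-01, -1.000e-01,  1.798e+02]), 'q6end', 115)]
```

Emit:
{"fn": "carry_out", "kwargs": {
  "series": [
    [0,4,0,0,0,0,-1],
    [0,8,0,0,0,0,-1],
    [0,10,0,0,0,0,-1],
    [0,11,0,0,0,0,-1]
  ]
}}

```text
time: 47.9
position: [0.5486, 0.21, 0.0861]
tool_rot: [0.039, 0.999, 0.001, -0.0]
ft_force: [4.4, -3.9, -1.4]
grip_width: 0.0108
```

```bash
python3 - <<'E'
from h import *
plan((.5479,.2077,.0836),85.7)
E
```

```text
t=47.90 pos [0.5486 0.21   0.0861] yaw 85.5 grip 0.0108 F [ 4.4 -3.9 -1.4] q6 -76
shift [ 0.6 -2.4  2.4] dist 3 [(array([ 0.1, -0.1, -0.2]), 'q6end', -65), (array([-1.000e-01, -2.000e-01,  1.798e+02]), 'q6end', 115)]
```

Emit:
{"fn": "carry_out", "kwargs": {
  "series": [
    [0,2,0,0,0,0,-1],
    [0,4,0,0,0,0,-1],
    [0,4,0,0,0,0,-1]
  ]
}}

```text
time: 48.28
position: [0.5486, 0.21, 0.086]
tool_rot: [0.038, 0.999, -0.002, -0.001]
ft_force: [3.6, -12.8, 0.3]
grip_width: 0.0111
```

Emit:
{"fn": "carry_out", "kwargs": {
  "series": [
    [0,0,0,0,0,0,0.1],
    [0,0,0,0,0,0,0.1],
    [0,0,0,0,0,0,0.1],
    [0,0,0,0,0,0,0.1],
    [0,0,-50,0,0,0,0.1],
    [0,0,-100,0,0,0,0.1],
    [0,0,-150,0,0,0,0.3],
    [0,0,-170,0,0,0,0.3]
  ]
}}

```text
time: 49.28
position: [0.5503, 0.2115, 0.2597]
tool_rot: [0.038, 0.999, -0.002, 0.002]
ft_force: [-0.0, 0.3, -0.5]
grip_width: 0.055
```

```bash
python3 - <<'E'
from h import *
c=snap('wrist','w23.png');pickle.dump(c,open('w23.pkl','wb'))
c=snap('top','t23.png');pickle.dump(c,open('t23.pkl','wb'))
crop(c,50,150,220,290,4.7,'t23c.png')
plan((.5577,.3537,.255),123.3)
E
```

```text
t=49.38 pos [0.5505 0.2115 0.2591] yaw 85.7 grip 0.0558 F [ 0.  -0.5 -0.3] q6 -75
shift [  3.6 142.3   3.7] dist 142 [(array([ -0.2,   0.2, -37.6]), 'q6end', -91), (array([  0.2,   0.3, 142.4]), 'q6end', 89)]
```

View pics/w23.png

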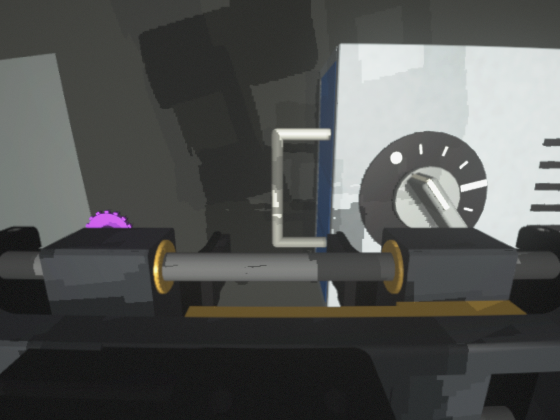

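View pics/t23c.png

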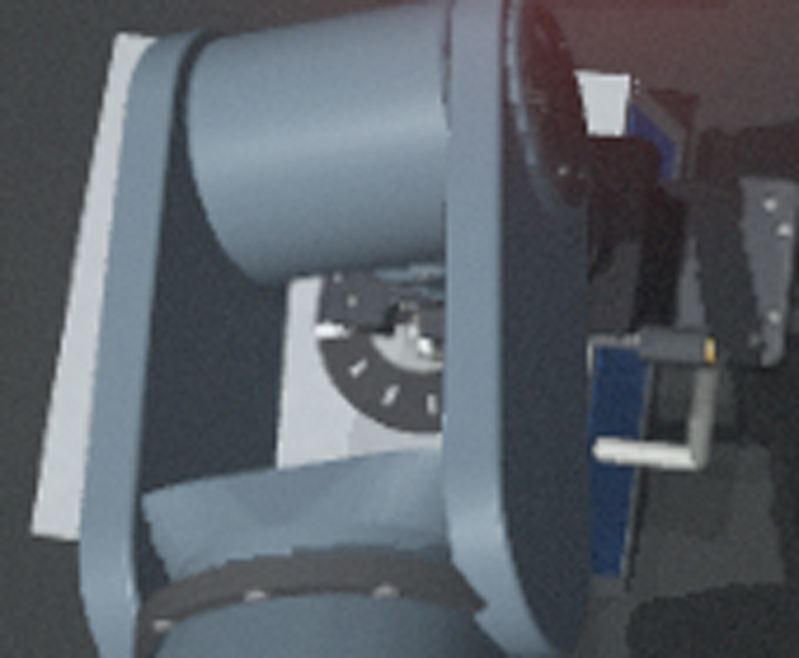

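Emit:
{"fn": "carry_out", "kwargs": {
  "series": [
    [1,45,1,0,0,-10,0.5],
    [2,90,2,0,0,-20,0.5],
    [3,130,3,0,0,-30,0.5],
    [4,142,4,0,0,-37,0.5],
    [4,142,4,0,0,-37,0.5],
    [4,142,4,0,0,-37,0.5]
  ]
}}

```text
time: 50.12
position: [0.5567, 0.3526, 0.2535]
tool_rot: [-0.28, 0.96, -0.002, 0.0]
ft_force: [0.3, 0.5, -0.1]
grip_width: 0.0653
```

```bash
python3 - <<'E'
from h import *
c=snap('wrist','w24.png');pickle.dump(c,open('w24.pkl','wb'))
crop(c,200,120,360,260,5,'w24c.png',proj(c,[(.5578,.354,.132),(.5578,.354,.176)]))
plan((.558,.3542,.147),123.3)
E
```

```text
t=50.17 pos [0.557  0.3525 0.2539] yaw 122.5 grip 0.0650 F [-1.1 -0.   0.6] q6 -100
shift [ -1.9   1.4 106.9] dist 107 [(array([-0.3, -0. , -0.8]), 'q6end', -91), (array([ -0. ,   0.4, 179.2]), 'q6end', 89)]
```

View pics/w24c.png

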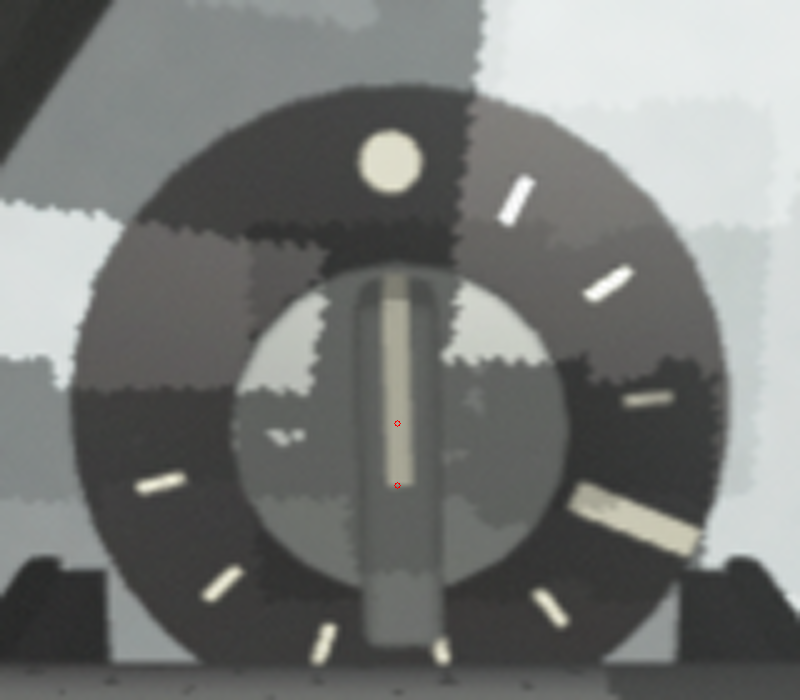

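Emit:
{"fn": "carry_out", "kwargs": {
  "series": [
    [-2,1,45,0,0,-1,0.5],
    [-2,1,85,0,0,-1,0.2],
    [-2,1,102,0,0,-1,0],
    [-2,1,107,0,0,-1,-0.3],
    [-2,1,107,0,0,-1,-1],
    [-2,1,107,0,0,-1,-1],
    [-2,1,107,0,0,-1,-1],
    [-2,1,107,0,0,-1,-1]
  ],
  "force": 25
}}

```text
time: 51.18
position: [0.5587, 0.3548, 0.1483]
tool_rot: [-0.288, 0.958, -0.002, 0.002]
ft_force: [-1.8, 1.2, 4.4]
grip_width: 0.0138
```

Emit:
{"fn": "carry_out", "kwargs": {
  "series": [
    [0,0,0,0,0,0,-1],
    [0,0,0,0,0,0,-1],
    [0,0,0,0,0,0,-1]
  ]
}}

```text
time: 51.55
position: [0.5587, 0.3549, 0.1483]
tool_rot: [-0.288, 0.958, -0.002, 0.002]
ft_force: [0.0, 0.8, 1.2]
grip_width: 0.0139
```

```bash
python3 - <<'E'
from h import *
plan((.558,.3542,.147),123.9-114.6)
E
```

```text
t=51.55 pos [0.5587 0.3549 0.1483] yaw 123.5 grip 0.0139 F [0.  0.8 1.2] q6 -101
shift [ 1.  -0.2  1.3] dist 2 [(array([ -0.3,  -0. , -65.8]), 'q6end', -157), (array([ -0. ,   0.3, 114.2]), 'q6end', 23)]
```

Emit:
{"fn": "carry_out", "kwargs": {
  "series": [
    [0,0,0,0,0,10,-1],
    [0,0,0,0,0,20,-1],
    [0,0,0,0,0,30,-1],
    [0,0,0,0,0,40,-1],
    [0,0,0,0,0,50,-1],
    [0,0,0,0,0,60,-1],
    [0,0,0,0,0,70,-1],
    [0,0,0,0,0,80,-1]
  ]
}}

```text
time: 52.55
position: [0.5586, 0.3542, 0.1483]
tool_rot: [0.397, 0.918, -0.001, 0.002]
ft_force: [-0.5, -1.4, 1.2]
grip_width: 0.0137
```

```bash
python3 - <<'E'
from h import *
plan((.558,.3542,.147),123.5-114.6)
E
```

```text
t=52.55 pos [0.5586 0.3542 0.1483] yaw 43.2 grip 0.0137 F [-0.5 -1.4  1.2] q6 -20
shift [ 0.4 -0.5  1.3] dist 1 [(array([ 0.1,  0.3, 34.3]), 'q6end', 24), (array([-4.000e-01,  1.000e-01, -1.457e+02]), 'q6end', -156)]
```

Emit:
{"fn": "carry_out", "kwargs": {
  "series": [
    [0,0,0,0,0,10,-1],
    [0,0,0,0,0,20,-1],
    [0,0,0,0,0,30,-1],
    [0,0,0,0,0,34,-1],
    [0,0,0,0,0,34,-1],
    [0,0,0,0,0,34,-1]
  ]
}}

```text
time: 53.3
position: [0.5584, 0.3541, 0.1483]
tool_rot: [0.648, 0.762, -0.001, 0.002]
ft_force: [-0.6, 0.6, 2.2]
grip_width: 0.0135
```

```bash
python3 - <<'E'
from h import *
plan((.558,.3542,.147),123.5-114.6)
E
```

```text
t=53.30 pos [0.5584 0.3541 0.1483] yaw 9.3 grip 0.0135 F [-0.6  0.6  2.2] q6 14
shift [ 0.2 -0.4  1.3] dist 1 [(array([0.1, 0.2, 0.4]), 'q6end', 24), (array([  -0.4,    0.2, -179.6]), 'q6end', -156)]
```

Release, rise and look.

Emit:
{"fn": "carry_out", "kwargs": {
  "series": [
    [0,0,0,0,0,0,0.3],
    [0,0,0,0,0,0,0.3],
    [0,0,0,0,0,0,0.3],
    [0,0,0,0,0,0,0.3],
    [0,0,-40,0,0,0,0.3],
    [0,0,-80,0,0,0,0.3],
    [0,0,-107,0,0,0,0.3],
    [0,0,-107,0,0,0,0.3]
  ]
}}

```text
time: 54.3
position: [0.5596, 0.3551, 0.2581]
tool_rot: [0.648, 0.762, 0.002, 0.004]
ft_force: [0.2, -0.3, -0.3]
grip_width: 0.0564
```

```bash
python3 - <<'E'
from h import *
c=snap('wrist','w25.png')
c=snap('wrist','w25.png');pickle.dump(c,open('w25.pkl','wb'))
crop(c,200,120,360,260,5,'w25c.png',proj(c,[(.5578,.354,.132),(.5578,.354,.176)]))
plan((.45,.1,.3),None)
E
```

```text
t=54.40 pos [0.5575 0.3542 0.2544] yaw 9.3 grip 0.0569 F [-0.6  1.2 -0. ] q6 14
shift [-233.8 -147.   -44.6] dist 280 [(array([ 0. ,  0.3, -0. ]), 'q6end', 3), (array([ 4.0e-01, -1.0e-01,  1.8e+02]), 'q6end', -177)]
```

View pics/w25c.png

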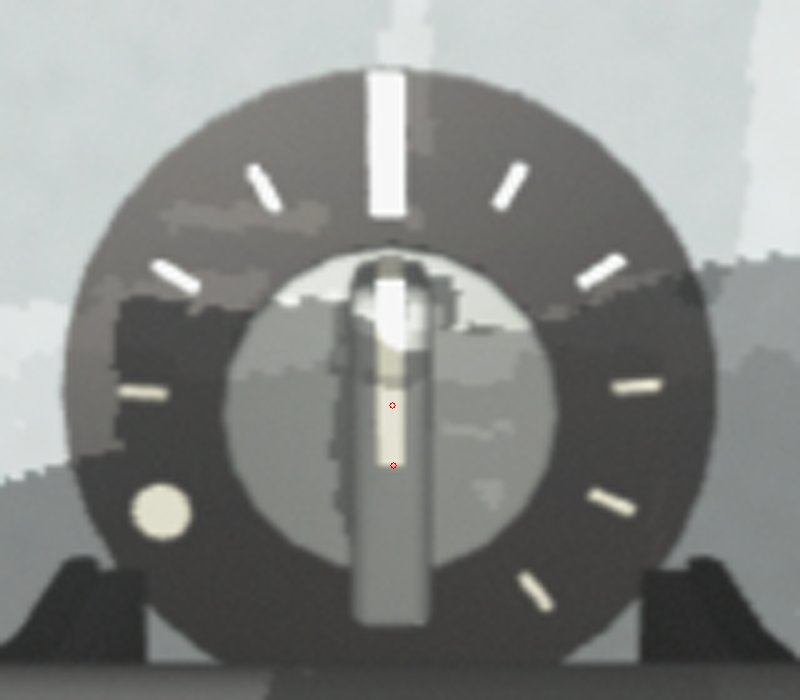

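Emit:
{"fn": "carry_out", "kwargs": {
  "series": [
    [-20,-15,-30,0,0,0,0.3],
    [-60,-38,-44,0,0,0,0.3],
    [-105,-65,-44,0,0,0,0.3],
    [-150,-95,-44,0,0,0,0.3],
    [-195,-122,-44,0,0,0,0.3],
    [-234,-147,-44,0,0,0,0.3],
    [-234,-147,-44,0,0,0,0.3],
    [-234,-147,-44,0,0,0,0.3]
  ]
}}

```text
time: 55.4
position: [0.45, 0.1, 0.2985]
tool_rot: [0.648, 0.762, -0.001, 0.001]
ft_force: [-0.0, 0.4, 0.6]
grip_width: 0.0566
```

Emit:
{"fn": "carry_out", "kwargs": {
  "series": [
    [0,0,0,0,0,0,0.3],
    [0,0,0,0,0,0,0.3]
  ]
}}

```text
time: 55.65
position: [0.4502, 0.1009, 0.2981]
tool_rot: [0.647, 0.762, -0.002, 0.001]
ft_force: [0.1, 0.6, 0.7]
grip_width: 0.0568
```

```bash
python3 - <<'E'
from h import *
c=snap('top','t26.png');pickle.dump(c,open('t26.pkl','wb'))
crop(c,50,150,220,290,4.7,'t26c.png')
print(robot.get_obs()['ft_force'],robot.get_obs()['time'])
E
```

```text
[ 0.60801663  0.13639542 -0.39080608] 55.7
```

View pics/t26.png

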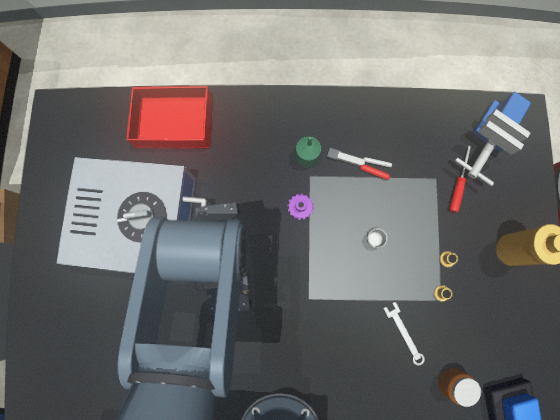

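View pics/t26c.png

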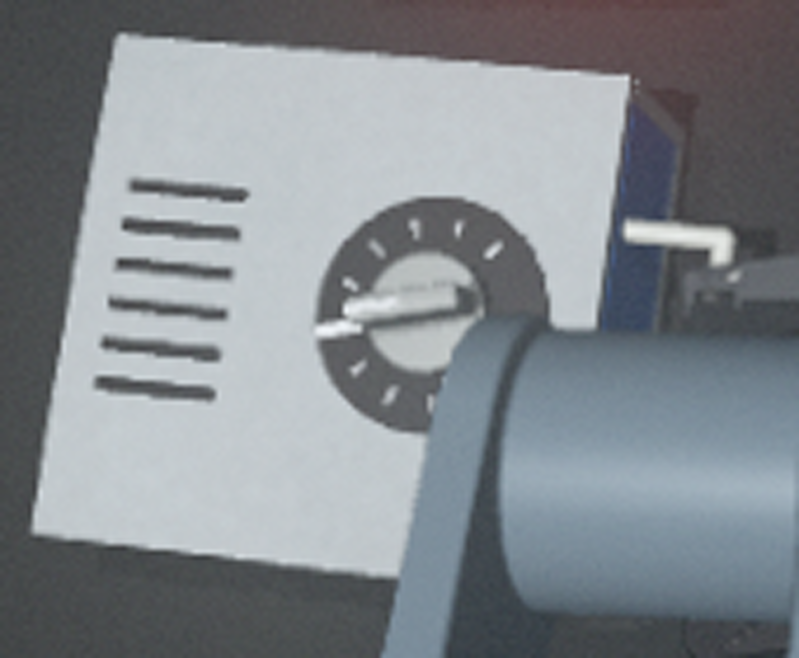

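```bash
python3 -c "
from rig import robot
print(robot.hand_in())"
```

```text
the job is handed in; nothing more can be done
None
```

The job is handed in at about 56 s. I turned the knob to off and pulled the drawer out to its stop. The bracket, large sleeve, sprocket and block went into the tray; then I pushed the drawer shut and turned the knob to the long thick mark.

**Last checks**
- **Knob:** the wrist camera shows the pointer in line with the thick mark, within about 1–2°. The top camera agrees.
- **Drawer:** the handle is back within about 1–2 mm of where it started. The push ended on the stop with about 13 N.
- **Parts:** before closing, all four lay flat or upright inside the tray. I could not look inside once it was shut.
- **Bystanders:** the pliers, oil can and tin look unmoved in the final top view. I compared them by eye and did not measure them.
- **Contact:** the arm stands clear of everything, with the force reading near zero.

**What went wrong or disagreed**
- **Tray position:** I first took the tray centre to be about 20 mm too far forward, so the block came down on the tray's front wall. That gave a 59 N wrist force, under the 120 N limit, and left the block tilted by about 22°. I picked it up again and laid it flat before closing. I took the 59 N to come from the held block, not the gripper's body, which has a 40 N limit, but I did not confirm this.
- **Drawer shift:** handling the block pushed the open drawer in by about 8 mm, after it had already been at its stop.

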